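# Put the drilled ball knobs away in the marked drawer

## Task

Put the blue ball knobs away: pull open the drawer of the unit that carries the blue sample knob on its top, then pick up the white cup and pour all six knobs from it into that drawer. Stand the empty cup back upright on its black mat and then push the drawer fully shut. Leave the other drawer alone and do not disturb anything else on the bench.

Things in the scene. Friction and masses are not known exactly. Their poses are not given: they have to be found in the camera images.
- cup: Open white plastic cup, 80 mm high, round, outer diameter 54 mm at the foot widening to 66 mm at the rim, wall 3 mm, floor 4 mm thick, no handle, about 90 g; holds the six blue knobs (about 40 mm deep). Origin: centre of its underside; z is the cup's axis, towards the mouth.
- mat: Flat black square rubber mat fixed to the bench, 150 x 150 x 4 mm, on which the cup stands. Origin: centre of its underside.
- knob1: One of six loose blue plastic ball knobs, diameter 20 mm with a small flat and brass insert, 14 g, in the cup at the start. Origin: centre of the ball.
- knob2: One of six loose blue plastic ball knobs, diameter 20 mm with a small flat and brass insert, 14 g, in the cup at the start. Origin: centre of the ball.
- knob3: One of six loose blue plastic ball knobs, diameter 20 mm with a small flat and brass insert, 14 g, in the cup at the start. Origin: centre of the ball.
- knob4: One of six loose blue plastic ball knobs, diameter 20 mm with a small flat and brass insert, 14 g, in the cup at the start. Origin: centre of the ball.
- knob5: One of six loose blue plastic ball knobs, diameter 20 mm with a small flat and brass insert, 14 g, in the cup at the start. Origin: centre of the ball.
- knob6: One of six loose blue plastic ball knobs, diameter 20 mm with a small flat and brass insert, 14 g, in the cup at the start. Origin: centre of the ball.
- blue_sample: Blue sample ball knob fixed to a blue disc (50 mm wide; 22 mm high in all) on the top of one of the two drawer units. Origin: centre of the disc's underside. It marks the unit whose drawer is for the blue knobs.
- yellow_sample: Yellow sample ball knob on a yellow disc, the same size, fixed to the top of the other drawer unit. Origin: centre of the disc's underside.
- red_unit: Red single-drawer unit fixed to the bench: 220 mm deep (its x), 170 mm wide (its y), 100 mm high. Origin: centre of its underside; its x axis points from the drawer front into the unit, so the drawer opens along -x. Front face 110 mm from the origin along -x.
- red_unit_drawer0 (a joint): How far the drawer of the red unit is out, m: 0 fully shut, up to 0.149.
- red_unit_drawer0_handle (a point): Middle of the steel bar handle of the red unit's drawer, which moves with it: a horizontal round bar 11 mm thick and 85 mm long along the unit's y, its middle line 35 mm in front of the drawer front and 62 mm above the bench (38 mm under the unit's top). The point's axes are those of the unit.
- red_drawer_floor (a point): Centre of the inner floor of the red unit's drawer, 22 mm above the bench; it moves with the drawer. Inside, the drawer is 175 mm long (x) and 128 mm wide (y) with walls 56 mm high above this floor; its 15 mm thick front reaches to 89 mm above the bench. With the drawer fully shut this point lies 4 mm beyond the unit's origin along its x.
- grey_unit: Grey single-drawer unit fixed to the bench: 220 mm deep (its x), 170 mm wide (its y), 100 mm high. Origin: centre of its underside; its x axis points from the drawer front into the unit, so the drawer opens along -x. Front face 110 mm from the origin along -x.
- grey_unit_drawer0 (a joint): How far the drawer of the grey unit is out, m: 0 fully shut, up to 0.149.
- grey_unit_drawer0_handle (a point): Middle of the steel bar handle of the grey unit's drawer, which moves with it: a horizontal round bar 11 mm thick and 85 mm long along the unit's y, its middle line 35 mm in front of the drawer front and 62 mm above the bench (38 mm under the unit's top). The point's axes are those of the unit.
- grey_drawer_floor (a point): Centre of the inner floor of the grey unit's drawer, 22 mm above the bench; it moves with the drawer. Inside, the drawer is 175 mm long (x) and 128 mm wide (y) with walls 56 mm high above this floor; its 15 mm thick front reaches to 89 mm above the bench. With the drawer fully shut this point lies 4 mm beyond the unit's origin along its x.
- vise: Bystander: grey drill-press vise, body 200 x 90 x 67 mm with a black handle, 3.5 kg. Origin: centre of the body's underside.
- wood_block: Bystander: loose wooden block 120 x 45 x 50 mm. Origin: centre of its underside.
- clear_tub: Bystander: empty clear plastic tub 110 x 80 x 40 mm. Origin: centre of its underside.
Things that resemble listed ones, but are neither listed nor needed, are in the scene too. What is meant by the cup is not purple, and is the smaller of those in its own colour.

How it is judged (in metres and radians):
On the way, in this order (a step that is already met when the one before it is completed fails the run):
1. the drawer under the blue sample is pulled out at least 80 mm with the cup still standing (((horizontal distance between blue_sample and red_unit below 0.1 m and value of joint red_unit_drawer0 above 0.08 m) or (horizontal distance between blue_sample and grey_unit below 0.1 m and value of joint grey_unit_drawer0 above 0.08 m)) and height (world z) of cup below 0.012 m), for 0.1 s.
2. the cup is lifted at least 40 mm with all six knobs in it (height (world z) of cup above 0.044 m and angle between cup's own z axis and vertical below 0.7 rad and distance between each of knob1, knob2, knob3, knob4, knob5, knob6 and cup below 0.09 m), for 0.1 s.
3. all six knobs are in that drawer while the cup is still held above the bench (height (world z) of cup above 0.03 m and ((horizontal distance between blue_sample and red_unit below 0.1 m and (x of knob1 in the frame of red_drawer_floor between -0.09 and 0.09 m and y of knob1 in the frame of red_drawer_floor between -0.066 and 0.066 m and z of knob1 in the frame of red_drawer_floor between 0 and 0.055 m) and (x of knob2 in the frame of red_drawer_floor between -0.09 and 0.09 m and y of knob2 in the frame of red_drawer_floor between -0.066 and 0.066 m and z of knob2 in the frame of red_drawer_floor between 0 and 0.055 m) and (x of knob3 in the frame of red_drawer_floor between -0.09 and 0.09 m and y of knob3 in the frame of red_drawer_floor between -0.066 and 0.066 m and z of knob3 in the frame of red_drawer_floor between 0 and 0.055 m) and (x of knob4 in the frame of red_drawer_floor between -0.09 and 0.09 m and y of knob4 in the frame of red_drawer_floor between -0.066 and 0.066 m and z of knob4 in the frame of red_drawer_floor between 0 and 0.055 m) and (x of knob5 in the frame of red_drawer_floor between -0.09 and 0.09 m and y of knob5 in the frame of red_drawer_floor between -0.066 and 0.066 m and z of knob5 in the frame of red_drawer_floor between 0 and 0.055 m) and (x of knob6 in the frame of red_drawer_floor between -0.09 and 0.09 m and y of knob6 in the frame of red_drawer_floor between -0.066 and 0.066 m and z of knob6 in the frame of red_drawer_floor between 0 and 0.055 m)) or (horizontal distance between blue_sample and grey_unit below 0.1 m and (x of knob1 in the frame of grey_drawer_floor between -0.09 and 0.09 m and y of knob1 in the frame of grey_drawer_floor between -0.066 and 0.066 m and z of knob1 in the frame of grey_drawer_floor between 0 and 0.055 m) and (x of knob2 in the frame of grey_drawer_floor between -0.09 and 0.09 m and y of knob2 in the frame of grey_drawer_floor between -0.066 and 0.066 m and z of knob2 in the frame of grey_drawer_floor between 0 and 0.055 m) and (x of knob3 in the frame of grey_drawer_floor between -0.09 and 0.09 m and y of knob3 in the frame of grey_drawer_floor between -0.066 and 0.066 m and z of knob3 in the frame of grey_drawer_floor between 0 and 0.055 m) and (x of knob4 in the frame of grey_drawer_floor between -0.09 and 0.09 m and y of knob4 in the frame of grey_drawer_floor between -0.066 and 0.066 m and z of knob4 in the frame of grey_drawer_floor between 0 and 0.055 m) and (x of knob5 in the frame of grey_drawer_floor between -0.09 and 0.09 m and y of knob5 in the frame of grey_drawer_floor between -0.066 and 0.066 m and z of knob5 in the frame of grey_drawer_floor between 0 and 0.055 m) and (x of knob6 in the frame of grey_drawer_floor between -0.09 and 0.09 m and y of knob6 in the frame of grey_drawer_floor between -0.066 and 0.066 m and z of knob6 in the frame of grey_drawer_floor between 0 and 0.055 m)))), for 0.1 s.
4. the cup stands upright on its mat, let go, with the drawer still out at least 30 mm (angle between cup's own z axis and vertical below 0.12 rad and horizontal distance between cup and mat below 0.075 m and height (world z) of cup below 0.012 m and contact force between cup and the fingers below 0.05 N and ((horizontal distance between blue_sample and red_unit below 0.1 m and value of joint red_unit_drawer0 above 0.03 m) or (horizontal distance between blue_sample and grey_unit below 0.1 m and value of joint grey_unit_drawer0 above 0.03 m))), for 0.2 s.
At the end, for the whole second after the job is handed in: All six knobs lie in the drawer of the unit with the blue sample, that drawer is shut to within 6 mm and the other is less than 30 mm out; the cup stands upright (within 0.12 rad), let go and at rest on the mat, its centre within 75 mm of the mat's centre (angle between cup's own z axis and vertical below 0.12 rad and horizontal distance between cup and mat below 0.075 m and height (world z) of cup below 0.012 m and contact force between cup and the fingers below 0.05 N and ((horizontal distance between blue_sample and red_unit below 0.1 m and value of joint red_unit_drawer0 below 0.006 m and value of joint grey_unit_drawer0 below 0.03 m and (x of knob1 in the frame of red_drawer_floor between -0.09 and 0.09 m and y of knob1 in the frame of red_drawer_floor between -0.066 and 0.066 m and z of knob1 in the frame of red_drawer_floor between 0 and 0.055 m) and (x of knob2 in the frame of red_drawer_floor between -0.09 and 0.09 m and y of knob2 in the frame of red_drawer_floor between -0.066 and 0.066 m and z of knob2 in the frame of red_drawer_floor between 0 and 0.055 m) and (x of knob3 in the frame of red_drawer_floor between -0.09 and 0.09 m and y of knob3 in the frame of red_drawer_floor between -0.066 and 0.066 m and z of knob3 in the frame of red_drawer_floor between 0 and 0.055 m) and (x of knob4 in the frame of red_drawer_floor between -0.09 and 0.09 m and y of knob4 in the frame of red_drawer_floor between -0.066 and 0.066 m and z of knob4 in the frame of red_drawer_floor between 0 and 0.055 m) and (x of knob5 in the frame of red_drawer_floor between -0.09 and 0.09 m and y of knob5 in the frame of red_drawer_floor between -0.066 and 0.066 m and z of knob5 in the frame of red_drawer_floor between 0 and 0.055 m) and (x of knob6 in the frame of red_drawer_floor between -0.09 and 0.09 m and y of knob6 in the frame of red_drawer_floor between -0.066 and 0.066 m and z of knob6 in the frame of red_drawer_floor between 0 and 0.055 m)) or (horizontal distance between blue_sample and grey_unit below 0.1 m and value of joint grey_unit_drawer0 below 0.006 m and value of joint red_unit_drawer0 below 0.03 m and (x of knob1 in the frame of grey_drawer_floor between -0.09 and 0.09 m and y of knob1 in the frame of grey_drawer_floor between -0.066 and 0.066 m and z of knob1 in the frame of grey_drawer_floor between 0 and 0.055 m) and (x of knob2 in the frame of grey_drawer_floor between -0.09 and 0.09 m and y of knob2 in the frame of grey_drawer_floor between -0.066 and 0.066 m and z of knob2 in the frame of grey_drawer_floor between 0 and 0.055 m) and (x of knob3 in the frame of grey_drawer_floor between -0.09 and 0.09 m and y of knob3 in the frame of grey_drawer_floor between -0.066 and 0.066 m and z of knob3 in the frame of grey_drawer_floor between 0 and 0.055 m) and (x of knob4 in the frame of grey_drawer_floor between -0.09 and 0.09 m and y of knob4 in the frame of grey_drawer_floor between -0.066 and 0.066 m and z of knob4 in the frame of grey_drawer_floor between 0 and 0.055 m) and (x of knob5 in the frame of grey_drawer_floor between -0.09 and 0.09 m and y of knob5 in the frame of grey_drawer_floor between -0.066 and 0.066 m and z of knob5 in the frame of grey_drawer_floor between 0 and 0.055 m) and (x of knob6 in the frame of grey_drawer_floor between -0.09 and 0.09 m and y of knob6 in the frame of grey_drawer_floor between -0.066 and 0.066 m and z of knob6 in the frame of grey_drawer_floor between 0 and 0.055 m))) and linear speed of cup below 0.03 m/s and linear speed of each of knob1, knob2, knob3, knob4, knob5, knob6 below 0.1 m/s); the robot touches nothing.
It fails at once if the other drawer is pulled out more than 35 mm ((horizontal distance between blue_sample and red_unit below 0.1 m and value of joint grey_unit_drawer0 above 0.035 m) or (horizontal distance between blue_sample and grey_unit below 0.1 m and value of joint red_unit_drawer0 above 0.035 m)).
It fails at once if the vise is moved more than 30 mm (distance of vise from where it was at the start of the episode above 0.03 m).
It fails at once if the wood block is moved more than 30 mm (distance of wood_block from where it was at the start of the episode above 0.03 m).
It fails at once if the clear tub is moved more than 30 mm (distance of clear_tub from where it was at the start of the episode above 0.03 m).
It also fails if it takes over 72 s, if anything falls off the work surface, if the arm or the gripper's body presses on something with over 40 N, if the wrist force passes 120 N, or if a joint passes its speed limit or range.

## Robot

A 6-joint arm with a two-finger parallel gripper is mounted at the origin on the work surface. World frame = base frame: x ahead of the robot, y to its left, z up, the work surface at z = 0. Lengths are in mm, angles in rad, forces in N, time in s.
With the tool pointing down it reaches from about 300 to 775 mm from the base axis. Payload 14.6 kg.
Tool frame: the origin (TCP) lies between the finger pads; the fingertips stand 25 mm ahead of it and the grasp point (between the pads) lies 6 mm ahead of it; z points along the fingers, y is the line along which they close (so a half turn about z gives the same grasp; the last joint's range is limited). The gripper opens to 85 mm and grips with 20 to 120 N. Pads are 22 mm wide; open, the fingers measure 114 mm over their backs; the gripper's body (76 mm by 85 mm) begins 54 mm behind the grasp point. The pads swing forward as they close: fully open they stand 13 mm farther back than shut.
Start: joints at [1.14, 0.3, 1.521, -0, 1.321, -0.067], TCP at [195.702, 513.994, 256.281] pointing down, gripper open.
Joint ranges: [-3.03, 3.03], [-0.79, 2.21], [0.23, 2.52], [-1.04, 4.18], [0, 3.07], [-2.55, 2.55]. Speed limits (rad/s): [2.22, 2.22, 2.57, 3.14, 3.14, 3.14].

## Interface

Orientations are given as a unit quaternion [x, y, z, w].
In Python, from cell import manip gives the robot as it stands. The module is installed in compiled form; this text tells all that it offers.
- The arm moves only by the tool arm_command, never from a script. Its argument "rows" is a list of rows, each a list of 7 numbers: the shift along the tool's x, y, z in cm, then the turn, a rotation vector about the tool's x, y, z in rad, then the opening, from 0 (shut) to 1 (fully open). A call has 1 to 10 rows; each row is the pose to reach, as a shift and turn from the pose commanded when the call began, along the tool's axes at that moment; what a row does not reach only later rows make up. A row lasts 1/12 s, in which the tool goes at most 41.7 mm and 7.16 degrees, less where a joint would pass 70% of its speed; a pose out of reach is approached as far as the arm can. A call with a gripper value outside its range is refused whole. The fingers move at their own pace and stop on an object; the grip force is fixed at half the most. Time passes only in rows, so rows that repeat a pose let the fingers close. It gives the time, the measured TCP pose, the force, the opening and the grip force at its end, in the units of the state.
- manip.read_state(): the state, without advancing time (a new reading comes with each control period).
- manip.read_camera(name): name is "scene" or "top" or "wrist"; returns a dict with "color" (480x640x3 uint8, red, green, blue), "range_z" (480x640 float32, mm along the optical axis (not along the pixel's ray), 0 where there is no reading), "fov_y" (degrees; the focal length in pixels is half the picture's height over the tangent of half this angle, whatever the lens; pixels are square), "cx", "cy" (the principal point, pixels), "T" (4x4, takes a point from camera to world coordinates). Camera axes: x right, y up, looking along -z (the intrinsics and any distortion apply to the point x, -y, -z); pixel columns grow to the right and rows downward; lengths in mm; the calibration is good to about 2 mm. A picture is of the moment at which its call begins.
- manip.job_done(): hands the job in; it is judged then, once.
The state is a dict: "clock": time; "joint_pos": joint angles; "qvel": joint speeds; "joint_torque": joint torques, N m; "tool_pos": TCP position; "eef_rot": TCP orientation; "force": force on the tool from outside, world axes, zero at the start; "wrist_torque": the same for the moment, N m; "finger_gap": finger opening in mm; "gripper_force": force on a finger pad.
Only numpy, scipy, OpenCV 4.12 (cv2) and the standard library are available. Lean on these libraries where they do the work, as an engineer would, in place of code of your own. Each camera call takes 0.05 s, during which the arm holds its last target. There are 200 camera calls.

## Working session

There is one attempt and no reset: what is moved stays moved. The work goes in short steps, Python scripts to look and compute and a tool call to move; the robot and the scene stay as the last step left them, time stands still between calls to the robot, and variables do not carry over. Pictures are saved under pics/ and viewed, at most 10 in all, crops included, and the job is handed in when it is done.

Besides the shell and the picture viewer there is one more tool, called after "Emit:" as name(argument=value, ...), one argument or row to a line, values as JSON. arm_command: Moves the arm, as the interface text tells. Its arguments: {"type":"object","properties":{"rows":{"type":"array","items":{"type":"array","items":{"type":"number"}}}},"required":["rows"]}

```bash
mkdir -p pics; ls
cat > h.py <<'E'
import numpy as np, cv2
from cell import manip
from scipy.spatial.transform import Rotation as R
def cam(n,save=None):
    c=manip.read_camera(n)
    if save: cv2.imwrite('pics/'+save,c['color'][:,:,::-1])
    return c
def pts(c):
    h,w=c['range_z'].shape; f=h/2/np.tan(np.radians(c['fov_y'])/2)
    v,u=np.mgrid[:h,:w]; z=c['range_z']
    P=np.stack([(u-c['cx'])/f*z,-(v-c['cy'])/f*z,-z,np.ones_like(z)],-1)
    return (P@np.array(c['T']).T)[...,:3]
E
python3 - <<'E'
from h import *
for n in('top','scene'):
    c=cam(n,n+'1.png'); print(n,{k:v for k,v in c.items() if k not in('color','range_z')},(c['range_z']>0).mean())
    np.savez(n+'1.npz',P=pts(c),c=c['color'])
print(manip.read_state())
E
```

```text
pics
top {'fov_y': 43.04997883853551, 'cx': 330.65177999823203, 'cy': 236.3056606605971, 'T': array([[-2.46375466e-02,  9.79964721e-01, -1.97641434e-01,
         2.54754147e+02],
       [-9.99666387e-01, -2.56837386e-02, -2.73136313e-03,
         7.49896359e+01],
       [-7.75281044e-03,  1.97508204e-01,  9.80270577e-01,
         1.42122653e+03],
       [ 0.00000000e+00,  0.00000000e+00,  0.00000000e+00,
         1.00000000e+00]])} 0.9960286458333333
scene {'fov_y': 44.877911454325016, 'cx': 313.8701531023282, 'cy': 242.6097979411924, 'T': array([[-3.07081171e-01, -7.50532633e-01,  5.85151195e-01,
         1.32458846e+03],
       [ 9.51633928e-01, -2.35898325e-01,  1.96837109e-01,
         3.54259579e+02],
       [-9.69648654e-03,  6.17294700e-01,  7.86672252e-01,
         1.18290122e+03],
       [ 0.00000000e+00,  0.00000000e+00,  0.00000000e+00,
         1.00000000e+00]])} 0.995908203125
{'clock': 0.1, 'joint_pos': array([ 1.14040415e+00,  3.00360665e-01,  1.52148925e+00,  3.89033566e-05,
        1.32066180e+00, -6.66207386e-02]), 'qvel': array([ 0.00038033, -0.00042273, -0.00151467,  0.00130633,  0.00062495,
        0.00111469]), 'joint_torque': array([ 9.45416687e-04, -5.44378424e+01, -3.62373841e+01, -1.07768669e-04,
        2.93058598e-03,  4.68582834e-05]), 'tool_pos': array([195.62729895, 513.85618653, 255.82072453]), 'eef_rot': array([ 1.80889233e-01,  9.83503367e-01, -4.40780584e-04, -1.31290114e-04]), 'force': array([-0.29106192,  0.4220411 , -0.06713762]), 'wrist_torque': array([ 0.00405869, -0.00581781, -0.00896856]), 'gripper_force': 0.0, 'finger_gap': 85.37830231019977}
```

View pics/top1.png

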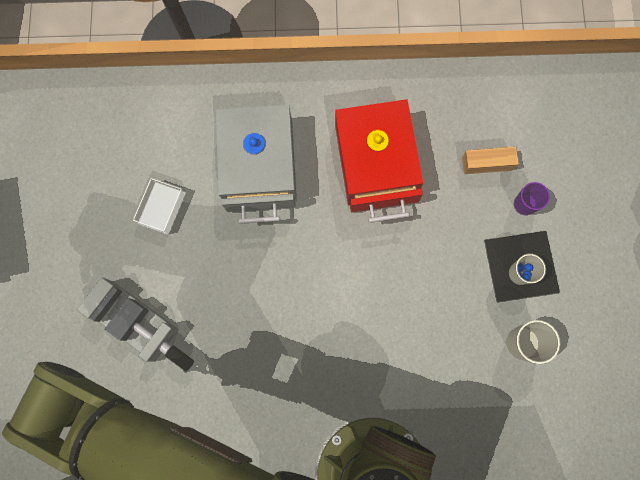

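View pics/scene1.png

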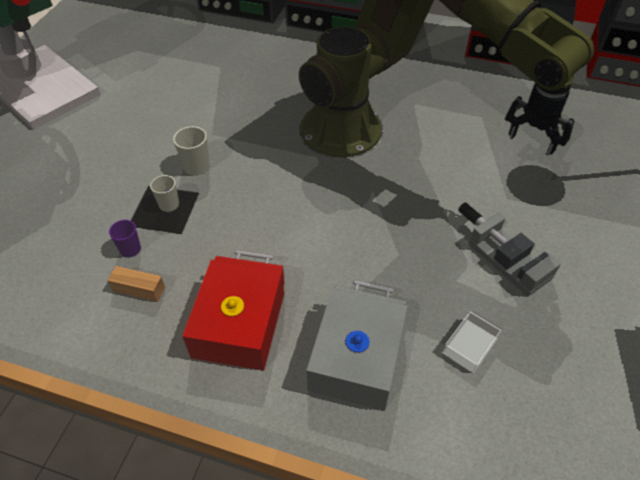

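The top view shows the blue sample (255,143) on the grey unit, with its handle at about (258,218). The cup with the knobs is at (528,268) on the black mat, and the decoys are a larger white cup at (538,341) and a purple one. The scene view agrees with this.

Run:
```python
from h import *
for n in('top','scene'):
    d=np.load(n+'1.npz');P=d['P'];C=d['c'].astype(int);hsv=cv2.cvtColor(d['c'],cv2.COLOR_RGB2HSV)
    print('==',n)
    Z=P[...,2]; X=P[...,0];Y=P[...,1]
    # bench check
    print('bench z',np.median(Z[(X>200)&(X<600)&(abs(Z)<20)]))
    blue=(hsv[...,0]>100)&(hsv[...,0]<122)&(hsv[...,1]>150)&(Z>5)
    nn,l,s,ce=cv2.connectedComponentsWithStats(blue.astype(np.uint8))
    for i in range(1,nn):
        if s[i,4]>30: m=l==i; print('blue',ce[i],s[i,4],P[m].mean(0),P[m].max(0),P[m].min(0))
    # unit tops
    top=((abs(Z-100)<5)&(X>400))
    nn,l,s,ce=cv2.connectedComponentsWithStats(top.astype(np.uint8))
    for i in range(1,nn):
        if s[i,4]>1500:
            m=l==i; r=cv2.minAreaRect(P[m][:,:2].astype(np.float32)); print('top',ce[i],s[i,4],r,np.median(Z[m]))
            # handle
    h=(abs(Z-65)<9)&(X>350)
    nn,l,s,ce=cv2.connectedComponentsWithStats(h.astype(np.uint8))
    for i in range(1,nn):
        if s[i,4]>60: m=l==i; print('z65',ce[i],s[i,4],cv2.minAreaRect(P[m][:,:2].astype(np.float32)),np.median(Z[m]),Z[m].max())
    rim=(Z>76)&(Z<92)&(hsv[...,1]<60)&(X>200)&(Y<-150)
    nn,l,s,ce=cv2.connectedComponentsWithStats(rim.astype(np.uint8))
    for i in range(1,nn):
        if s[i,4]>20: m=l==i; print('rim',ce[i],s[i,4],cv2.minEnclosingCircle(P[m][:,:2].astype(np.float32)),Z[m].max(),np.median(Z[m]))
    mat=(hsv[...,2]<50)&(Z<12)&(Z>-5)&(Y<-150)&(X>250)
    nn,l,s,ce=cv2.connectedComponentsWithStats(mat.astype(np.uint8))
    for i in range(1,nn):
        if s[i,4]>500: m=l==i; print('mat',ce[i],cv2.minAreaRect(P[m][:,:2].astype(np.float32)),np.median(Z[m]))
    ob=(Z>15)&(X>200)&(X<900)
    nn,l,s,ce=cv2.connectedComponentsWithStats(ob.astype(np.uint8))
    for i in range(1,nn):
        if s[i,4]>150: m=l==i; print('obj',ce[i].round(),P[m].min(0).round(),P[m].max(0).round())
```

```text
== top
bench z -0.1562335426269783
blue [253.48286604 143.21495327] 321 [739.26521515 248.56085766 109.89236096] [ 767.40867782  273.52462311 1421.22653381] [254.75414691  74.98963592  95.02935273]
blue [527.21153846 270.70192308] 104 [ 442.06864652 -369.57610339   34.89123916] [ 457.93951321 -356.19125484   43.21356237] [ 422.02120347 -380.20940884   21.63028165]
top [378.21794651 147.06488352] 5795 ((729.1220092773438, -35.01251983642578), (208.69886779785156, 170.9351806640625), 7.19229793548584) 99.88380169020343
top [253.99931389 150.03945111] 5830 ((729.6285400390625, 249.06707763671875), (208.34423828125, 170.6280059814453), 2.3389315605163574) 99.73235951775746
z65 [318.76059322  42.63006121] 8496 ((1009.4796752929688, 96.371337890625), (39.395225524902344, 1557.6453857421875), 0.07469101250171661) 68.71708992463539 73.99603328385865
z65 [539.54455446 191.67326733] 101 ((616.4591064453125, -398.81329345703125), (57.944976806640625, 33.71371078491211), 37.835147857666016) 64.92478424002343 73.93187302362003
z65 [387.61352657 210.44202899] 414 ((585.6737670898438, -52.525749206
[... 4514 characters left out ...]
748046875, -364.20806884765625), (152.11512756347656, 150.37075805664062), 8.07227897644043) 3.727069302431346
obj [ 8. 12.] [ 200. -880.  328.] [ 248. -824.  396.]
obj [544.  80.] [200. 384. 242.] [265. 586. 539.]
obj [ 30. 110.] [  200. -1065.    15.] [ 286. -856.   39.]
obj [192. 148.] [ 231. -400.   15.] [ 329. -306.  120.]
obj [164. 191.] [ 406. -392.   15.] [ 474. -327.   89.]
obj [510. 251.] [241. 392.  15.] [452. 649.  74.]
obj [124. 236.] [ 573. -422.   15.] [ 642. -353.   87.]
obj [235. 310.] [ 560. -134.   15.] [843.  63. 127.]
obj [135. 282.] [ 686. -366.   15.] [ 738. -243.   57.]
obj [357. 344.] [564. 160.  15.] [837. 338. 125.]
obj [471. 340.] [555. 428.  15.] [689. 541.  46.]
```

```bash
cat >> h.py <<'E'
def down(az,tilt=0,taz=0):
    """tool-down with tool y at azimuth az deg"""
    a=np.radians(az); y=np.array([np.cos(a),np.sin(a),0]); z=np.array([0,0,-1.]); return np.stack([np.cross(y,z),y,z],1)
def side(az,elev,roll=0):
    """tool z at azimuth az, pointing elev deg below horizontal, tool y horizontal, then roll about tool z"""
    a,e=np.radians([az,elev]); z=np.array([np.cos(a)*np.cos(e),np.sin(a)*np.cos(e),-np.sin(e)]); y=np.array([-np.sin(a),np.cos(a),0])
    return np.stack([np.cross(y,z),y,z],1)@R.from_euler('z',roll,degrees=True).as_matrix()
def row(p,M,s=None):
    s=s or manip.read_state(); R0=R.from_quat(s['eef_rot']).as_matrix()
    d=R0.T@(np.array(p)-s['tool_pos'])/10; r=R.from_matrix(R0.T@M).as_rotvec()
    print('row',d.round(2),r.round(3),'n>=',max(np.linalg.norm(d)/4.17,np.degrees(np.linalg.norm(r))/7.16).round(1))
    print('   q',s['joint_pos'].round(3),'tcp',s['tool_pos'].round(1),'t',round(s['clock'],2),'F',s['force'].round(1),'gap',round(s['finger_gap'],1),'gf',s['gripper_force'])
E
python3 - <<'E'
from h import *
row([579,242,180],down(2.4))
for n in('top','scene'):
    d=np.load(n+'1.npz');P=d['P'];X,Y,Z=[P[...,i] for i in range(3)]
    m=(X>560)&(X<590)&(Y>195)&(Y<290)&(Z>62)&(Z<72)
    q=P[m]; k=np.median(q,0); print(n,m.sum(),k, q.min(0),q.max(0))
    hi=q[q[:,2]>np.percentile(q[:,2],60)]; print(hi.mean(0))
E
```

```text
row [-45.5  -11.76   7.59] [-1.000e-03  0.000e+00  1.165e+00] n>= 11.4
   q [ 1.14   0.3    1.521  0.     1.321 -0.067] tcp [195.6 513.9 255.8] t 0.1 F [-0.3  0.4 -0.1] gap 85.4 gf 0.0
top 198 [572.1520949  243.3494038   66.17902402] [565.05515257 195.86626908  62.07798216] [588.55247932 287.54160244  71.94713218]
[572.86305634 244.79729584  68.93552985]
scene 186 [575.68205595 243.57601964  66.37541913] [567.27923438 196.82073388  62.01512477] [589.97107891 288.04301689  71.37431736]
[576.15967043 246.57430946  68.54637368]
```

Emit:
arm_command(
  rows=[
    [-45.5, -11.8, 5, 0, 0, 1.165, 0.6],
    [-45.5, -11.8, 5, 0, 0, 1.165, 0.6],
    [-45.5, -11.8, 5, 0, 0, 1.165, 0.6],
    [-45.5, -11.8, 5, 0, 0, 1.165, 0.6],
    [-45.5, -11.8, 5, 0, 0, 1.165, 0.6],
    [-45.5, -11.8, 5, 0, 0, 1.165, 0.6],
    [-45.5, -11.8, 5, 0, 0, 1.165, 0.6],
    [-45.5, -11.8, 5, 0, 0, 1.165, 0.6],
    [-45.5, -11.8, 5, 0, 0, 1.165, 0.6],
    [-45.5, -11.8, 5, 0, 0, 1.165, 0.6],
  ],
)

```text
clock: 0.93
tool_pos: [534.9, 272.5, 211.7]
eef_rot: [0.695, 0.719, -0.0, -0.0]
force: [-0.1, 0.2, -0.3]
finger_gap: 51.6
gripper_force: 0.0
```

Emit:
arm_command(
  rows=[
    [-3.0, 4.0, 2, 0, 0, 0.02, 0.6],
    [-3.0, 4.0, 2, 0, 0, 0.02, 0.6],
    [-3.0, 4.0, 2, 0, 0, 0.02, 0.6],
    [-3.0, 4.0, 2, 0, 0, 0.02, 0.6],
  ],
)

```text
clock: 1.27
tool_pos: [574.4, 245.7, 191.5]
eef_rot: [0.699, 0.715, -0.001, -0.0]
force: [-0.6, -0.4, 0.2]
finger_gap: 50.9
gripper_force: 0.0
```

Run:
```python
from h import *
row([575,242,68],down(2.4))
c=cam('wrist','w1.png');P=pts(c);np.savez('w1.npz',P=P,c=c['color'])
X,Y,Z=[P[...,i] for i in range(3)]
m=(X>550)&(X<595)&(Y>190)&(Y<295)&(Z>57)&(Z<75)
print(m.sum(),np.median(P[m],0),P[m].min(0),P[m].max(0))
b=m&(X<586); q=P[b][:,:2]; print(cv2.minAreaRect(q.astype(np.float32)),np.median(P[b],0))
top=(abs(Z-100)<4);print('unit top min x',np.percentile(X[top],1) if top.any() else None)
fr=(Z>80)&(Z<93);print('front top',np.percentile(X[fr],[2,50,98]) if fr.any() else None)
```

```text
row [-0.37  0.07 12.35] [-0.001  0.    -0.02 ] n>= 3.0
   q [0.345 0.521 1.365 0.    1.257 0.324] tcp [574.4 245.7 191.5] t 1.27 F [-0.6 -0.4  0.2] gap 50.9 gf 0.0
2117 [574.57269997 249.20861162  66.64833925] [566.43923165 195.74408709  60.91505935] [594.98302142 290.61243985  69.72191612]
((576.7188110351562, 243.23739624023438), (19.31877899169922, 94.88481903076172), 0.8034732341766357) [573.8080196  248.5354087   66.86703899]
unit top min x 627.456264240423
front top [605.82354792 614.46645827 741.44554502]
```

View pics/w1.png

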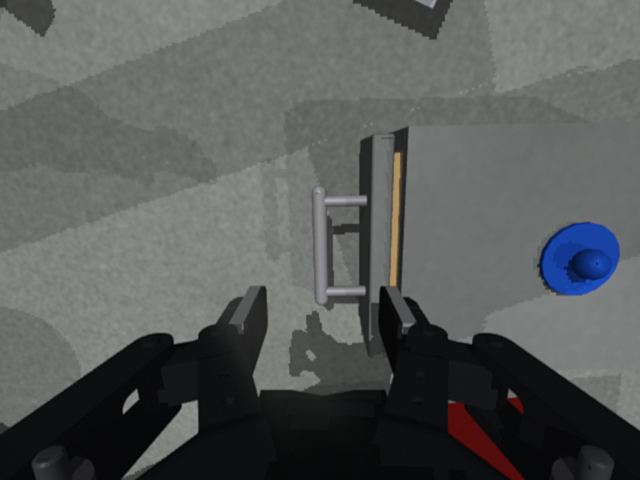

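Run:
```python
from h import *
d=np.load('w1.npz');P=d['P'];X,Y,Z=[P[...,i] for i in range(3)]
for lo,hi in((225,240),(240,255),(255,270)):
    m=(X>550)&(X<595)&(Y>lo)&(Y<hi)&(Z>58)&(Z<75); print(m.sum(),P[m].mean(0),np.percentile(X[m],[3,50,97]),Z[m].max())
    f=(Y>lo)&(Y<hi)&(Z>84)&(Z<92)&(X<660); print('front',np.percentile(X[f],[2,50,98]),np.median(Z[f]))
    f=(Y>lo)&(Y<hi)&(Z>97)&(Z<103)&(X<700); print('roof',X[f].min())
```

```text
269 [573.81002194 232.60265257  66.7422925 ] [568.77841432 573.62966564 578.95842101] 69.7219161241054
front [608.70890054 616.05801724 628.6027737 ] 87.88863149208524
roof 627.8997109080392
263 [572.88950699 247.50865285  66.82997806] [567.80180306 573.08310318 577.8392782 ] 69.29388980269727
front [607.99406649 615.50484182 628.08443453] 87.90792853052773
roof 627.2074328558547
281 [572.37330819 262.53487579  66.8506887 ] [567.5396767  572.25060474 577.41857401] 69.42892280720093
front [607.57830121 614.88170155 627.53651836] 87.89320340853368
roof 626.8421760410823
```

Emit:
arm_command(
  rows=[
    [-0.15, -0.1, 4, 0, 0, -0.02, 0.32],
    [-0.15, -0.1, 7, 0, 0, -0.02, 0.32],
    [-0.15, -0.1, 7, 0, 0, -0.02, 0.32],
    [-0.15, -0.1, 9, 0, 0, -0.02, 0.32],
    [-0.15, -0.1, 11, 0, 0, -0.02, 0.32],
    [-0.15, -0.1, 12.1, 0, 0, -0.02, 0.32],
    [-0.15, -0.1, 12.1, 0, 0, -0.02, 0.32],
    [-0.15, -0.1, 12.1, 0, 0, -0.02, 0.32],
  ],
)

```text
clock: 1.98
tool_pos: [573.9, 245.1, 72.8]
eef_rot: [0.692, 0.722, 0.001, 0.0]
force: [-0.1, -0.1, 1.0]
finger_gap: 27.2
gripper_force: 0.0
```

Emit:
arm_command(
  rows=[
    [0, 0, 0.3, 0, 0, 0, 0],
    [0, 0, 0.3, 0, 0, 0, 0],
    [0, 0, 0.3, 0, 0, 0, 0],
    [0, 0, 0.3, 0, 0, 0, 0],
    [0, 0, 0.3, 0, 0, 0, 0],
  ],
)

```text
clock: 2.4
tool_pos: [574.1, 244.8, 69.3]
eef_rot: [0.692, 0.722, 0.001, 0.0]
force: [-1.3, 3.3, 6.0]
finger_gap: 8.9
gripper_force: 58.6
```

Emit:
arm_command(
  rows=[
    [0, -1, 0, 0, 0, 0, 0],
    [0, -2.5, 0, 0, 0, 0, 0],
    [0, -4, 0, 0, 0, 0, 0],
    [0, -6, 0, 0, 0, 0, 0],
    [0, -8, 0, 0, 0, 0, 0],
    [0, -10, 0, 0, 0, 0, 0],
    [0, -12, 0, 0, 0, 0, 0],
    [0, -13.2, 0, 0, 0, 0, 0],
    [0, -13.5, 0, 0, 0, 0, 0],
    [0, -13.5, 0, 0, 0, 0, 0],
  ],
)

```text
clock: 3.23
tool_pos: [438.6, 239.1, 69.3]
eef_rot: [0.692, 0.722, 0.001, 0.0]
force: [-1.0, 1.8, 6.1]
finger_gap: 8.7
gripper_force: 59.9
```

Emit:
arm_command(
  rows=[
    [0, 0, 0, 0, 0, 0, 0.32],
    [0, 0, 0, 0, 0, 0, 0.32],
    [0, 0, 0, 0, 0, 0, 0.32],
    [0, 0, -3, 0, 0, 0, 0.32],
    [0, 0, -7, 0, 0, 0, 0.32],
    [0, 0, -11, 0, 0, 0, 0.5],
    [0, 0, -15, 0, 0, 0, 1],
    [0, 0, -19, 0, 0, 0, 1],
    [0, 0, -19, 0, 0, 0, 1],
  ],
)

```text
clock: 3.98
tool_pos: [440.7, 239.2, 265.7]
eef_rot: [0.692, 0.722, 0.005, 0.002]
force: [0.7, 0.7, 1.3]
finger_gap: 74.3
gripper_force: 0.0
```

Run:
```python
from h import *
s=manip.read_state(); print(s['joint_pos'].round(4),s['tool_pos'].round(2),s['clock'])
c=cam('scene','s2.png');P=pts(c);np.savez('s2.npz',P=P,c=c['color'])
X,Y,Z=[P[...,i] for i in range(3)]
f=(Z>84)&(Z<92)&(X<620)&(X>440)&(Y>180)&(Y<300);print('front',f.sum(),np.percentile(X[f],[2,50,98]),np.median(Y[f]))
w=(Z>73)&(Z<82)&(X<625)&(X>470)&(Y>150)&(Y<330);print('walls',w.sum(),np.percentile(X[w],[2,50,98]),np.percentile(Y[w],[2,10,50,90,98]))
fl=(abs(Z-22)<5)&(X<640)&(X>450)&(Y>160)&(Y<330);print('floor',fl.sum(),P[fl].min(0),P[fl].max(0))
```

```text
[ 4.2430e-01  1.7830e-01  1.6491e+00 -2.0000e-04  1.3032e+00  3.8260e-01] [440.72 239.23 265.74] 3.9833
front 265 [477.16399419 486.71744163 495.60983536] 239.60084719983013
walls 485 [487.94810193 499.64607659 607.59077988] [167.73394551 173.4796882  238.08941714 309.54849793 313.71520962]
floor 1436 [485.38132252 160.53278983  17.00031504] [578.5252228  320.10241207  26.9327619 ]
```

View pics/s2.png

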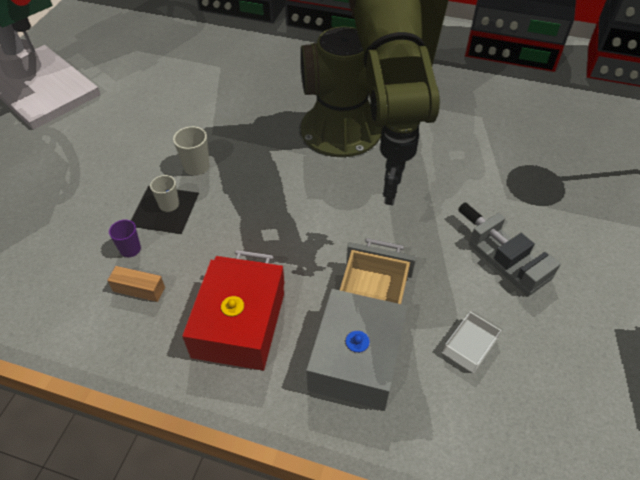

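Run:
```python
import numpy as np
from h import *
s=manip.read_state(); print(s['joint_pos'].round(4),s['tool_pos'].round(2),s['eef_rot'])
D=[((.30036,1.52149,1.32066),np.hypot(195.627,513.856),255.82),((.521,1.365,1.257),np.hypot(574.4,245.7),191.5),((s['joint_pos'][1],s['joint_pos'][2],s['joint_pos'][4]),np.hypot(*s['tool_pos'][:2]),s['tool_pos'][2])]
A=[];b=[]
for q,r,z in D:
    a,bb,p=q[0],q[0]+q[1],sum(q)
    A.append([1,0,np.sin(a),np.sin(bb),np.cos(bb)]);b.append(r-0*np.sin(p))
    A.append([0,1,np.cos(a),np.cos(bb),-np.sin(bb)]);b.append(z)
A=np.array(A);b=np.array(b)
for cols in([0,1,2,3],[0,1,2,3,4]):
    x,res,_,sv=np.linalg.lstsq(A[:,cols],b,rcond=None); print(cols,x.round(1),(A[:,cols]@x-b).round(2),sv)
```

```text
[ 4.2430e-01  1.8180e-01  1.6541e+00 -2.0000e-04  1.2988e+00  3.8260e-01] [440.01 238.9  261.87] [0.6921917  0.72170561 0.00313801 0.00134758]
[0, 1, 2, 3] [-17.3 -23.7 412.5 459.5] [-0.06  0.29  0.07  0.06 -0.01 -0.35] [2.48104736 2.41116404 0.17193759 0.03360756]
[0, 1, 2, 3, 4] [-15.4 -18.5 413.6 459.    6.6] [ 0.07  0.26  0.02  0.07 -0.1  -0.33] [2.99426327 2.44925775 0.18442728 0.03371132 0.01933977]
```

Run:
```python
from h import *
row([420,-40,300],side(-65,25))
row([420,-40,300],down(25))
```

```text
row [-27.77  -3.14  -3.9 ] [-0.218 -1.12  -0.355] n>= 9.6
   q [ 0.424  0.182  1.654 -0.     1.299  0.383] tcp [440.  238.9 261.9] t 4.03 F [-0.1  0.2 -1.4] gap 80.6 gf 0.0
row [-27.77  -3.14  -3.9 ] [ 0.007 -0.001 -0.395] n>= 6.8
   q [ 0.424  0.182  1.654 -0.     1.299  0.383] tcp [440.  238.9 261.9] t 4.03 F [-0.1  0.2 -1.4] gap 80.6 gf 0.0
```

Emit:
arm_command(
  rows=[
    [-14, -3, -5, -0.1, -0.5, -0.16, 1],
    [-14, -3, -5, -0.1, -0.5, -0.16, 1],
    [-14, -3, -5, -0.1, -0.5, -0.16, 1],
    [-14, -3, -5, -0.1, -0.5, -0.16, 1],
    [-14, -3, -5, -0.1, -0.5, -0.16, 1],
  ],
)

```text
clock: 4.45
tool_pos: [414.1, 94.8, 308.7]
eef_rot: [0.609, 0.75, -0.138, 0.215]
force: [-0.7, 1.4, -0.2]
finger_gap: 85.5
gripper_force: 0.0
```

Run:
```python
from h import *
row([420,-40,300],side(-65,25))
print(manip.read_state()['eef_rot'])
```

```text
row [-11.2   -2.44   7.17] [-0.122 -0.612 -0.19 ] n>= 5.2
   q [ 0.395  0.004  1.806 -0.524  1.4    0.297] tcp [414.1  94.8 308.7] t 4.45 F [-0.7  1.4 -0.2] gap 85.5 gf 0.0
[ 0.60946312  0.75047321 -0.13751395  0.21548683]
```

```bash
cat >> h.py <<'E'
def fkR(q): return (R.from_euler('z',q[0])*R.from_euler('y',q[1]+q[2])*R.from_euler('z',q[3])*R.from_euler('y',q[4])*R.from_euler('z',q[5]+np.pi/2)).as_matrix()
def cols(q):
    """position = cols @ [a1,d1,L2,L3,b,Lt]"""
    z1=R.from_euler('z',q[0]).as_matrix(); A=z1@R.from_euler('y',q[1]).as_matrix(); B=z1@R.from_euler('y',q[1]+q[2]).as_matrix()
    return np.stack([z1[:,0],z1[:,2],A[:,2],B[:,2],B[:,0],fkR(q)[:,2]],1)
E
python3 - <<'E'
from h import *
import json
s=manip.read_state(); print(abs(fkR(s['joint_pos'])-R.from_quat(s['eef_rot']).as_matrix()).max())
Q=[[1.14040415,3.00360665e-01,1.52148925,0,1.32066180,-.0666207],[0.345,0.521,1.365,0,1.257,0.324],[.4243,.1818,1.6541,-.0002,1.2988,.3826],list(s['joint_pos'])]
T=[[195.62729895,513.85618653,255.82072453],[574.4,245.7,191.5],[440.01,238.9,261.87],list(s['tool_pos'])]
json.dump([Q,T],open('fk.json','w'))
A=np.vstack([cols(q) for q in Q]);b=np.hstack(T)
for c in([0,1,2,3,5],[1,2,3,5],[0,1,2,3,4,5]):
    x,_,_,sv=np.linalg.lstsq(A[:,c],b,rcond=None); print(c,x.round(1),(A[:,c]@x-b).round(1),sv.round(3))
E
```

```text
2.498001805406602e-16
[0, 1, 2, 3, 5] [-83.  130.3 426.  521.3 148.2] [ 33.  -15.9   3.6  13.3 -34.5  -1.6  14.  -33.8   2.6   1.5  -0.8  -4.6] [3.43  2.822 0.467 0.236 0.041]
[1, 2, 3, 5] [109.1 425.5 435.5 149.4] [ 32.8 -16.2   2.2  14.3 -34.1   2.3  14.  -33.8   2.3   1.2  -1.5  -6.9] [3.43  1.992 0.465 0.229]
[0, 1, 2, 3, 4, 5] [-73.8 161.7 431.2 520.9  37.9 148.2] [ 33.3 -15.1   3.5  12.9 -34.6  -1.5  13.8 -33.9   2.7   1.3  -0.9  -4.7] [3.948 2.849 0.476 0.265 0.041 0.021]
```

```bash
cat >> h.py <<'E'
def cols7(q): return np.hstack([cols(q),R.from_euler('z',q[0]).as_matrix()[:,1:2]])
E
python3 - <<'E'
from h import *
import json
Q,T=json.load(open('fk.json'))
A=np.vstack([cols7(q) for q in Q]);b=np.hstack(T)
for c in([0,1,2,3,5,6],[1,2,3,5,6],[0,1,2,3,4,5,6]):
    x,_,_,sv=np.linalg.lstsq(A[:,c],b,rcond=None); print(c,x.round(1),(A[:,c]@x-b).round(2),sv.round(3))
E
```

```text
[0, 1, 2, 3, 5, 6] [-12.2 187.9 418.7 450.4 220.   36.7] [-0.48 -0.78  0.15  0.48 -0.08 -0.08  0.21  0.22 -0.17  0.18  0.09  0.09] [3.431 2.822 2.008 0.424 0.225 0.041]
[1, 2, 3, 5, 6] [184.8 418.7 437.7 220.2  36.8] [-0.53 -0.81 -0.06  0.62 -0.    0.5   0.21  0.24 -0.2   0.14 -0.02 -0.24] [3.431 2.008 1.992 0.422 0.219]
[0, 1, 2, 3, 4, 5, 6] [ -2.6 220.9 424.2 449.9  39.7 220.   36.7] [-0.1   0.05 -0.02  0.07 -0.23  0.02 -0.02  0.11 -0.03 -0.02  0.    0.04] [3.949 2.849 2.01  0.429 0.255 0.041 0.021]
```

```bash
cat >> h.py <<'E'
import json
from scipy.optimize import least_squares
from scipy.spatial.transform import Slerp
Q,T=json.load(open('fk.json'))
_c=[1,2,3,4,5,6]; PRM=np.zeros(7); PRM[_c]=np.linalg.lstsq(np.vstack([cols7(q) for q in Q])[:,_c],np.hstack(T),rcond=None)[0]
LO=np.array([-3.03,-.79,.23,-1.04,0,-2.55])+.01; HI=np.array([3.03,2.21,2.52,4.18,3.07,2.55])-.01
def ik(p,M,seed):
    f=lambda q: np.r_[(cols7(q)@PRM-p)/100, R.from_matrix(M.T@fkR(q)).as_rotvec()]
    r=least_squares(f,np.clip(seed,LO+1e-3,HI-1e-3),bounds=(LO,HI)); return r.x,np.abs(r.fun).max()
def track(q,p0,M0,p1,M1,n=10):
    """straight path check; returns end q"""
    S=Slerp([0,1],R.from_matrix([M0,M1])); mx=0;er=0
    for t in np.linspace(0,1,n+1)[1:]:
        qn,e=ik(np.array(p0)*(1-t)+np.array(p1)*t,S(t).as_matrix(),q); mx=max(mx,abs(qn-q).max()); er=max(er,e); q=qn
    print('  q',q.round(2),'maxstep',mx.round(2),'err',er.round(4)); return q
E
python3 - <<'E'
from h import *
print(PRM.round(1))
s=manip.read_state(); q=s['joint_pos']; p=s['tool_pos'];M=R.from_quat(s['eef_rot']).as_matrix()
for az,el in((-57,20),(-50,20),(-50,30),(-60,30),(-57,10)):
  z=side(az,el)[:,2]; g=np.array([440,-362,60])-6*z
  for fl in(0,180):
    for seed in([-.6,.5,2.2,3.4,1,-1.5+fl/60],):
        print(az,el,fl,[x.round(2) for x in ik(g,side(az,el,fl),np.array(seed))])
D=np.array([550,241,190.])
for az,el in((24,0),(10,0),(0,0),(10,10)):
  for fl in(0,180):
    for roll in (0,65,130,-65,-130):
      z=side(az,el)[:,2]
      print('pour',az,el,fl,roll,[x.round(2) for x in ik(D-6*z,side(az,el,fl+roll),np.array([.4,.5,2.2,3.1,1,-1.5+(fl+roll)/57 if fl==0 else 1.5+roll/57]))])
E
```

```text
[  0.  222.3 424.5 447.8  42.1 220.1  36.7]
-57 20 0 [array([-0.61,  0.62,  2.15,  3.61,  0.88,  1.39]), np.float64(0.0)]
-57 20 180 [array([-0.61,  0.62,  2.15,  3.61,  0.88, -1.75]), np.float64(0.0)]
-50 20 0 [array([-0.68,  0.61,  2.17,  3.38,  0.87,  1.48]), np.float64(0.0)]
-50 20 180 [array([-0.77,  0.42,  2.03,  4.17,  0.01,  2.54]), np.float64(1.18)]
-50 30 0 [array([-0.69,  0.52,  2.15,  3.43,  0.59,  1.42]), np.float64(0.0)]
-50 30 180 [array([-0.77,  0.42,  2.04,  4.17,  0.01,  2.54]), np.float64(1.2)]
-60 30 0 [array([-0.61,  0.53,  2.11,  3.82,  0.63,  1.22]), np.float64(0.0)]
-60 30 180 [array([-0.61,  0.53,  2.11,  3.82,  0.63, -1.92]), np.float64(0.0)]
-57 10 0 [array([-0.6 ,  0.72,  2.14,  3.57,  1.14,  1.46]), np.float64(0.0)]
-57 10 180 [array([-0.77,  0.41,  2.03,  4.17,  0.01,  2.54]), np.float64(1.21)]
pour 24 0 0 0 [array([0.31, 0.47, 2.17, 3.02, 1.06, 1.63]), np.float64(0.0)]
pour 24 0 0 65 [array([0.38, 0.46, 2.16, 3.23, 1.03, 2.54]), np.float64(0.12)]
pour 24 0 0 130 [array([0.4 , 0.22, 2.03, 4.17, 0.16, 2.54]), np.float64(0.44)]
pour 24 0 0 -65 [array([0.31
[... 2352 characters left out ...]
, np.float64(0.0)]
pour 10 10 0 130 [array([0.45, 0.25, 2.04, 4.17, 0.32, 2.54]), np.float64(0.44)]
pour 10 10 0 -65 [array([0.45, 0.38, 2.13, 3.53, 0.8 , 0.21]), np.float64(0.0)]
pour 10 10 0 -130 [array([ 0.45,  0.38,  2.13,  3.53,  0.8 , -0.93]), np.float64(0.0)]
pour 10 10 180 0 [array([ 0.45,  0.38,  2.13,  3.53,  0.8 , -1.8 ]), np.float64(0.0)]
pour 10 10 180 65 [array([ 0.45,  0.38,  2.13,  3.53,  0.8 , -0.66]), np.float64(0.0)]
pour 10 10 180 130 [array([0.45, 0.38, 2.13, 3.53, 0.8 , 0.47]), np.float64(0.0)]
pour 10 10 180 -65 [array([ 0.34,  0.36,  2.16,  3.12,  0.75, -2.54]), np.float64(0.15)]
pour 10 10 180 -130 [array([ 0.35,  0.21,  2.01,  1.91,  0.01, -2.54]), np.float64(0.42)]
```

```bash
cat > plan.py <<'E'
from h import *
s=manip.read_state(); q=s['joint_pos']; p=s['tool_pos'];M=R.from_quat(s['eef_rot']).as_matrix()
z=side(-57,20)[:,2]; g=np.array([440,-362,62])-6*z; pre=g-130*z+[0,0,80]
J=[[.1,-.05,1.85,.6,1.2,.6],[-.1,.0,1.9,1.7,1.2,.9],[-.4,.2,2.0,2.7,1.1,1.2]]
W=[(cols7(j)@PRM,fkR(np.array(j))) for j in J]+[(pre,side(-57,20))]
for j,(p1,M1) in zip(J+[0],W):
    print(p1.round(),'tool z',M1[:,2].round(2),'shift',(M.T@(p1-p)/10).round(1),R.from_matrix(M.T@M1).as_rotvec().round(2),'deg',np.degrees(R.from_matrix(M.T@M1).magnitude()).round())
    q=track(q,p,M,p1,M1); p,M=p1,M1
E
python3 plan.py
```

```text
[427. 196. 321.] tool z [ 0.12  0.54 -0.83] shift [ 7.9  3.5 -5.6] [0.29 1.06 0.88] deg 81.0
  q [ 0.1  -0.05  1.85  0.6   1.2   0.6 ] maxstep 0.12 err 0.0
[516. 190. 461.] tool z [ 0.47  0.88 -0.  ] shift [ 11.9   3.9 -11. ] [0.59 0.85 0.86] deg 77.0
  q [-0.1 -0.   1.9  1.7  1.2  0.9] maxstep 0.11 err 0.0
[ 606. -125.  425.] tool z [0.92 0.02 0.38] shift [ 20.5  10.6 -23.5] [0.62 0.95 0.81] deg 80.0
  q [-0.4  0.2  2.   2.7  1.1  1.2] maxstep 0.11 err 0.0
[ 370. -255.  189.] tool z [ 0.51 -0.79 -0.34] shift [ 17.7  -0.3 -31.1] [0.73 1.03 0.63] deg 81.0
  q [-0.44  0.07  2.42  4.    0.71  1.06] maxstep 0.14 err 0.0
```

Emit:
arm_command(
  rows=[
    [7.9, 3.5, -5.6, 0.29, 1.06, 0.88, 1],
    [7.9, 3.5, -5.6, 0.29, 1.06, 0.88, 1],
    [7.9, 3.5, -5.6, 0.29, 1.06, 0.88, 1],
    [7.9, 3.5, -5.6, 0.29, 1.06, 0.88, 1],
    [7.9, 3.5, -5.6, 0.29, 1.06, 0.88, 1],
    [7.9, 3.5, -5.6, 0.29, 1.06, 0.88, 1],
    [7.9, 3.5, -5.6, 0.29, 1.06, 0.88, 1],
    [7.9, 3.5, -5.6, 0.29, 1.06, 0.88, 1],
    [7.9, 3.5, -5.6, 0.29, 1.06, 0.88, 1],
    [7.9, 3.5, -5.6, 0.29, 1.06, 0.88, 1],
  ],
)

```text
clock: 5.28
tool_pos: [427.6, 198.5, 319.9]
eef_rot: [0.856, 0.46, 0.147, -0.184]
force: [0.2, 1.6, -0.3]
finger_gap: 85.3
gripper_force: 0.0
```

```bash
sed -i 's/^J=.*/J=[[-.1,.0,1.9,1.7,1.2,.9],[-.4,.2,2.0,2.7,1.1,1.2]]/' plan.py; python3 plan.py; python3 -c "
from h import *
s=manip.read_state();print(s['joint_pos'].round(2),s['tool_pos']-cols7(s['joint_pos'])@PRM)"
```

```text
[516. 190. 461.] tool z [ 0.47  0.88 -0.  ] shift [ 10.    5.3 -12.3] [0.63 0.98 0.93] deg 85.0
  q [-0.1 -0.   1.9  1.7  1.2  0.9] maxstep 0.13 err 0.0
[ 606. -125.  425.] tool z [0.92 0.02 0.38] shift [ 20.5  10.6 -23.5] [0.62 0.95 0.81] deg 80.0
  q [-0.4  0.2  2.   2.7  1.1  1.2] maxstep 0.11 err 0.0
[ 370. -255.  189.] tool z [ 0.51 -0.79 -0.34] shift [ 17.7  -0.3 -31.1] [0.73 1.03 0.63] deg 81.0
  q [-0.44  0.07  2.42  4.    0.71  1.06] maxstep 0.14 err 0.0
[ 0.15 -0.02  1.8   0.48  1.24  0.61] [-0.0042314  -0.24638242  0.02322219]
```

FK model holds to 0.3 mm. Continue.

Emit:
arm_command(
  rows=[
    [10, 5.3, -12.3, 0.63, 0.98, 0.93, 1],
    [10, 5.3, -12.3, 0.63, 0.98, 0.93, 1],
    [10, 5.3, -12.3, 0.63, 0.98, 0.93, 1],
    [10, 5.3, -12.3, 0.63, 0.98, 0.93, 1],
    [10, 5.3, -12.3, 0.63, 0.98, 0.93, 1],
    [10, 5.3, -12.3, 0.63, 0.98, 0.93, 1],
    [10, 5.3, -12.3, 0.63, 0.98, 0.93, 1],
    [10, 5.3, -12.3, 0.63, 0.98, 0.93, 1],
    [10, 5.3, -12.3, 0.63, 0.98, 0.93, 1],
    [10, 5.3, -12.3, 0.63, 0.98, 0.93, 1],
  ],
)

```text
clock: 6.12
tool_pos: [515.5, 190.0, 461.3]
eef_rot: [0.76, 0.025, 0.266, -0.592]
force: [0.1, 0.9, 1.4]
finger_gap: 85.4
gripper_force: 0.0
```

```bash
sed -i 's/^J=.*/J=[[-.4,.2,2.0,2.7,1.1,1.2]]/' plan.py; python3 plan.py
```

```text
[ 606. -125.  425.] tool z [0.92 0.02 0.38] shift [ 14.9  15.7 -24.9] [0.72 1.1  0.96] deg 93.0
  q [-0.4  0.2  2.   2.7  1.1  1.2] maxstep 0.13 err 0.0
[ 370. -255.  189.] tool z [ 0.51 -0.79 -0.34] shift [ 17.7  -0.3 -31.1] [0.73 1.03 0.63] deg 81.0
  q [-0.44  0.07  2.42  4.    0.71  1.06] maxstep 0.14 err 0.0
```

Emit:
arm_command(
  rows=[
    [14.9, 15.7, -24.9, 0.72, 1.1, 0.96, 1],
    [14.9, 15.7, -24.9, 0.72, 1.1, 0.96, 1],
    [14.9, 15.7, -24.9, 0.72, 1.1, 0.96, 1],
    [14.9, 15.7, -24.9, 0.72, 1.1, 0.96, 1],
    [14.9, 15.7, -24.9, 0.72, 1.1, 0.96, 1],
    [14.9, 15.7, -24.9, 0.72, 1.1, 0.96, 1],
    [14.9, 15.7, -24.9, 0.72, 1.1, 0.96, 1],
    [14.9, 15.7, -24.9, 0.72, 1.1, 0.96, 1],
    [14.9, 15.7, -24.9, 0.72, 1.1, 0.96, 1],
    [14.9, 15.7, -24.9, 0.72, 1.1, 0.96, 1],
  ],
)

```text
clock: 6.95
tool_pos: [607.1, -127.2, 426.1]
eef_rot: [-0.366, 0.408, -0.305, 0.779]
force: [0.1, -0.3, 1.0]
finger_gap: 85.7
gripper_force: 0.0
```

```bash
sed -i 's/^J=.*/J=[]/;s/zip(J+\[0\],W)/zip([0],W)/;s/g-130\*z/g-100*z/' plan.py; python3 plan.py
```

```text
[ 386. -278.  178.] tool z [ 0.51 -0.79 -0.34] shift [ 11.3   8.1 -33.8] [0.87 1.32 0.83] deg 102.0
  q [-0.49  0.15  2.37  3.91  0.71  1.13] maxstep 0.16 err 0.0
```

Emit:
arm_command(
  rows=[
    [11.3, 8.1, -33.8, 0.87, 1.32, 0.83, 1],
    [11.3, 8.1, -33.8, 0.87, 1.32, 0.83, 1],
    [11.3, 8.1, -33.8, 0.87, 1.32, 0.83, 1],
    [11.3, 8.1, -33.8, 0.87, 1.32, 0.83, 1],
    [11.3, 8.1, -33.8, 0.87, 1.32, 0.83, 1],
    [11.3, 8.1, -33.8, 0.87, 1.32, 0.83, 1],
    [11.3, 8.1, -33.8, 0.87, 1.32, 0.83, 1],
    [11.3, 8.1, -33.8, 0.87, 1.32, 0.83, 1],
    [11.3, 8.1, -33.8, 0.87, 1.32, 0.83, 1],
    [11.3, 8.1, -33.8, 0.87, 1.32, 0.83, 1],
  ],
)

```text
clock: 7.78
tool_pos: [383.4, -280.7, 174.5]
eef_rot: [0.171, 0.682, -0.31, 0.64]
force: [0.8, -2.7, -0.6]
finger_gap: 85.6
gripper_force: 0.0
```

```bash
python3 plan.py
```

```text
[ 386. -278.  178.] tool z [ 0.51 -0.79 -0.34] shift [-0.4  0.2  0. ] [0.26 0.39 0.25] deg 30.0
  q [-0.49  0.15  2.37  3.91  0.71  1.13] maxstep 0.1 err 0.0
```

Emit:
arm_command(
  rows=[
    [-0.4, 0.2, 0, 0.26, 0.39, 0.25, 1],
    [-0.4, 0.2, 0, 0.26, 0.39, 0.25, 1],
    [-0.4, 0.2, 0, 0.26, 0.39, 0.25, 1],
    [-0.4, 0.2, 0, 0.26, 0.39, 0.25, 1],
    [-0.4, 0.2, 0, 0.26, 0.39, 0.25, 1],
    [-0.4, 0.2, 0, 0.26, 0.39, 0.25, 1],
  ],
)

```text
clock: 8.28
tool_pos: [389.8, -276.3, 185.2]
eef_rot: [0.386, 0.718, -0.274, 0.51]
force: [0.2, 0.7, 0.6]
finger_gap: 85.5
gripper_force: 0.0
```

```bash
python3 plan.py
python3 - <<'E'
from h import *
s=manip.read_state(); print(s['joint_pos'].round(2))
c=cam('wrist','w2.png');P=pts(c);X,Y,Z=[P[...,i] for i in range(3)]
m=(X>395)&(X<485)&(Y>-410)&(Y<-315)&(Z>20)&(Z<92); h=P[m&(Z>75)]
print(m.sum(),'rim',h.min(0),h.max(0),h.mean(0))
for z0 in(50,60,70):
    k=m&(abs(Z-z0)<4); a=np.c_[2*X[k],2*Y[k],np.ones(k.sum())]; o=np.linalg.lstsq(a,X[k]**2+Y[k]**2,rcond=None)[0]; print(z0,k.sum(),o[:2],np.sqrt(o[2]+o[0]**2+o[1]**2))
c=cam('scene');P=pts(c);X,Y,Z=[P[...,i] for i in range(3)]
f=(Z>84)&(Z<92)&(X<620)&(X>440)&(Y>180)&(Y<300);print('front',np.percentile(X[f],[2,50,98]))
E
```

```text
[ 386. -278.  178.] tool z [ 0.51 -0.79 -0.34] shift [ 0.7 -0.5  0.2] [0.01 0.01 0.  ] deg 1.0
  q [-0.49  0.15  2.37  3.91  0.71  1.13] maxstep 0.0 err 0.0
[-0.48  0.14  2.37  3.91  0.71  1.11]
9952 rim [ 407.41208183 -391.84627591   75.00079416] [ 473.19521999 -326.38863999   85.32900275] [ 437.82147998 -355.26641938   80.49098126]
50 946 [ 440.67371009 -359.66646233] 29.905087312021717
60 1042 [ 440.27793039 -359.0232328 ] 29.963225377407614
70 1654 [ 439.93716646 -358.5482738 ] 30.251047236693612
front [477.72012688 486.55155359 495.79920999]
```

View pics/w2.png

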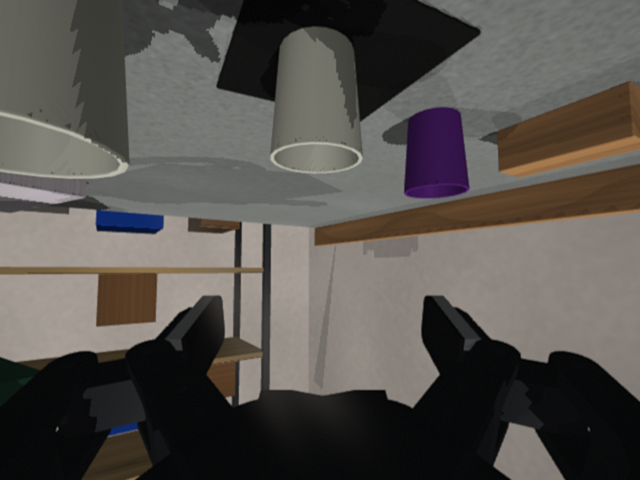

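Run:
```python
from h import *
c=cam('wrist');s=manip.read_state();M=R.from_quat(s['eef_rot']).as_matrix()
T=np.array(c['T']);print('cam in tool',M.T@(T[:3,3]-s['tool_pos']),'look',M.T@(-T[:3,2]))
az,el=-57,20
z=side(az,el)[:,2]; cup=np.array([440.2,-360,62])
q=s['joint_pos'];p=s['tool_pos'];M0=M
for nm,p1 in(('pre',cup-6*z-100*z),('grasp',cup-6*z)):
    print(nm,p1.round(1)); row(p1,side(az,el)); q=track(q,p,M0,p1,side(az,el)); p,M0=p1,side(az,el)
print('cam at grasp z',(p+M0@(M.T@(T[:3,3]-s['tool_pos'])))[2])
```

```text
cam in tool [  65.51944071    1.11261755 -117.81990732] look [-0.26283218  0.00135638  0.96484061]
pre [ 385.9 -276.5   98.3]
row [ 8.13 -0.18  2.66] [0.008 0.013 0.006] n>= 2.1
   q [-0.486  0.14   2.369  3.905  0.714  1.119] tcp [ 388.6 -276.7  183.8] t 8.43 F [-0.2  0.9 -0.6] gap 85.3 gf 0.0
  q [-0.49  0.43  2.36  3.75  0.92  1.36] maxstep 0.03 err 0.0
grasp [ 437.1 -355.3   64.1]
row [ 8.27 -0.26 12.66] [0.008 0.013 0.006] n>= 3.6
   q [-0.486  0.14   2.369  3.905  0.714  1.119] tcp [ 388.6 -276.7  183.8] t 8.43 F [-0.2  0.9 -0.6] gap 85.3 gf 0.0
  q [-0.61  0.61  2.15  3.62  0.87  1.39] maxstep 0.02 err 0.0
cam at grasp z 42.78076749417586
```

Emit:
arm_command(
  rows=[
    [4, -0.1, 1.3, 0.008, 0.013, 0.006, 1],
    [8.1, -0.2, 2.7, 0.008, 0.013, 0.006, 1],
    [8.1, -0.2, 2.7, 0.008, 0.013, 0.006, 1],
    [8.2, -0.25, 5.5, 0.008, 0.013, 0.006, 1],
    [8.2, -0.25, 8, 0.008, 0.013, 0.006, 1],
    [8.25, -0.25, 10, 0.008, 0.013, 0.006, 1],
    [8.25, -0.25, 11.5, 0.008, 0.013, 0.006, 1],
    [8.25, -0.25, 12.65, 0.008, 0.013, 0.006, 1],
    [8.25, -0.25, 12.65, 0.008, 0.013, 0.006, 1],
    [8.25, -0.25, 12.65, 0.008, 0.013, 0.006, 1],
  ],
)

```text
clock: 9.27
tool_pos: [437.4, -355.4, 65.7]
eef_rot: [0.392, 0.719, -0.274, 0.504]
force: [-0.4, 1.4, -0.7]
finger_gap: 85.5
gripper_force: 0.0
```

Run:
```python
from h import *
z=side(-57,20)[:,2]
row(np.array([440.2,-360,62])-6*z,side(-57,20))
c=cam('scene','s3.png');P=pts(c);X,Y,Z=[P[...,i] for i in range(3)]
b=(cv2.cvtColor(c['color'],cv2.COLOR_RGB2HSV)[...,1]<60)&(Z>60)&(Z<90)&(abs(X-440)<38)&(abs(Y+360)<38)
print(b.sum(),P[b].min(0),P[b].max(0))
cv2.imwrite('pics/s3c.png',cv2.resize(c['color'][120:260,60:300,::-1],None,fx=3,fy=3))
```

```text
row [ 0.16 -0.01  0.03] [-0.001  0.001 -0.001] n>= 0.0
   q [-0.609  0.602  2.154  3.624  0.872  1.385] tcp [ 437.4 -355.4   65.7] t 9.27 F [-0.4  1.4 -0.7] gap 85.5 gf 0.0
370 [ 402.03390005 -395.1340897    60.07259043] [ 476.92935089 -322.53869098   89.1670948 ]
```

View pics/s3c.png

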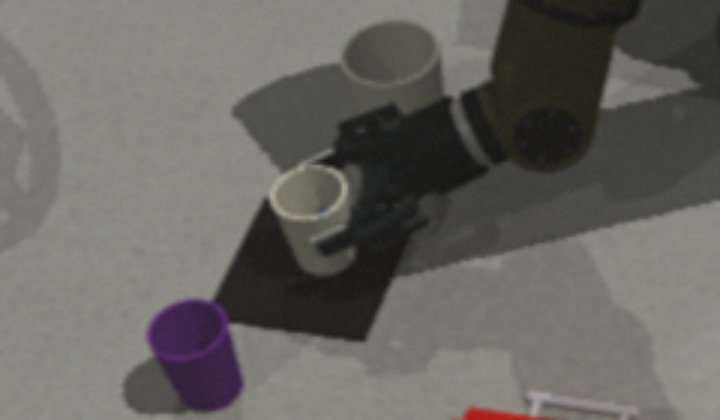

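Emit:
arm_command(
  rows=[
    [0, 0, 0.7, 0, 0, 0, 1],
    [0, 0, 0.7, 0, 0, 0, 1],
    [0, 0, 0.7, 0, 0, 0, 0.4],
    [0, 0, 0.7, 0, 0, 0, 0.4],
    [0, 0, 0.7, 0, 0, 0, 0.4],
    [0, 0, 0.7, 0, 0, 0, 0.4],
    [0, 0, 0.7, 0, 0, 0, 0.4],
    [0, 0, 0.7, 0, 0, 0, 0.4],
  ],
)

```text
clock: 9.98
tool_pos: [441.4, -360.8, 63.4]
eef_rot: [0.392, 0.719, -0.274, 0.505]
force: [-3.4, 1.5, 6.0]
finger_gap: 62.1
gripper_force: 63.5
```

Emit:
arm_command(
  rows=[
    [-0.5, 0, -0.2, 0, 0, 0, 0.4],
    [-1.9, 0, -0.7, 0, 0, 0, 0.4],
    [-3.8, 0, -1.4, 0, 0, 0, 0.4],
    [-5.6, 0, -2, 0, 0, 0, 0.4],
    [-7.5, 0, -2.7, 0, 0, 0, 0.4],
    [-9.4, 0, -3.4, 0, 0, 0, 0.4],
    [-11.3, 0, -4.1, 0, 0, 0, 0.4],
    [-13.2, 0, -4.8, 0, 0, 0, 0.4],
    [-15, 0, -5.5, 0, 0, 0, 0.4],
    [-15, 0, -5.5, 0, 0, 0, 0.4],
  ],
)

```text
clock: 10.82
tool_pos: [441.5, -360.6, 226.6]
eef_rot: [0.391, 0.718, -0.274, 0.507]
force: [-0.0, -0.9, -1.0]
finger_gap: 62.2
gripper_force: 65.2
```

```bash
cat > plan2.py <<'E'
from h import *
s=manip.read_state(); q=s['joint_pos']; p=s['tool_pos'];M=R.from_quat(s['eef_rot']).as_matrix()
print(q.round(2),p.round(1),s['finger_gap'],s['force'].round(1),s['clock'])
W=[((400,-150,260),side(-37,20)),((450,60,270),side(-10,20)),((520,235,240),side(10,12)),((540,241,210),side(10,5))]
for p1,M1 in W:
    p1=np.array(p1)
    print(p1.round(),'shift',(M.T@(p1-p)/10).round(1),R.from_matrix(M.T@M1).as_rotvec().round(2),'deg',np.degrees(R.from_matrix(M.T@M1).magnitude()).round())
    q=track(q,p,M,p1,M1); p,M=p1,M1
E
python3 plan2.py
python3 - <<'E'
from h import *
c=cam('scene','s4.png');cv2.imwrite('pics/s4c.png',c['color'][100:260,60:460,::-1])
E
```

```text
[-0.61  0.19  2.14  3.92  0.52  1.  ] [ 441.5 -360.6  226.6] 62.20068695118734 [-0.  -0.9 -1. ] 10.8167
[ 400 -150  260] shift [  3.6   8.  -19.9] [-0.33  0.01 -0.12] deg 20.0
  q [-0.26 -0.24  2.45  4.11  0.44  0.79] maxstep 0.07 err 0.0
[450  60 270] shift [ 2.  19.8 -8.5] [-0.44 -0.   -0.16] deg 27.0
  q [ 0.23 -0.19  2.38  4.17  0.45  0.74] maxstep 0.05 err 0.0044
[520 235 240] shift [ 1.5 18.4  4.6] [-0.34 -0.14 -0.1 ] deg 22.0
  q [0.47 0.2  2.18 3.63 0.65 1.23] maxstep 0.07 err 0.0
[540 241 210] shift [2.5 0.2 2.7] [ 0.   -0.12  0.  ] deg 7.0
  q [0.46 0.37 2.15 3.51 0.89 1.36] maxstep 0.02 err 0.0
```

View pics/s4c.png

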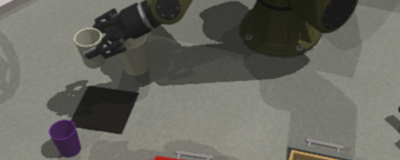

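```bash
sed -i 's/^W=.*/W=[((420,-170,225),side(-30,10)),((450,40,225),side(-6,8)),((520,220,225),side(10,5)),((540,241,205),side(10,0))]/' plan2.py; python3 plan2.py
```

```text
[-0.61  0.19  2.14  3.91  0.52  1.01] [ 441.1 -360.3  224.4] 62.405857658369364 [-0.4  0.3 -2. ] 10.8667
[ 420 -170  225] shift [  5.8   8.6 -16.1] [-0.46 -0.17 -0.12] deg 29.0
  q [-0.41  0.01  2.49  3.3   0.76  1.47] maxstep 0.09 err 0.0
[450  40 225] shift [ 1.4 19.7 -7.8] [-0.41 -0.03 -0.07] deg 24.0
  q [0.11 0.04 2.49 3.43 0.84 1.41] maxstep 0.06 err 0.0246
[520 220 225] shift [-0.7 18.6  5. ] [-0.28 -0.05 -0.03] deg 16.0
  q [0.44 0.29 2.22 3.48 0.87 1.37] maxstep 0.05 err 0.0
[540 241 205] shift [1.8 1.7 2.5] [-0.   -0.09 -0.  ] deg 5.0
  q [0.46 0.43 2.15 3.48 1.04 1.39] maxstep 0.02 err 0.0
```

```bash
sed -i 's/^W=.*/W=[((455,-190,225),side(-30,10)),((500,30,225),side(-6,8)),((530,230,220),side(10,2))]/' plan2.py; python3 plan2.py
```

```text
[-0.61  0.19  2.14  3.91  0.52  1.01] [ 441.1 -360.3  224.4] 62.405857658369364 [-0.4  0.3 -2. ] 10.8667
[ 455 -190  225] shift [  4.6  10.4 -12.7] [-0.46 -0.17 -0.12] deg 29.0
  q [-0.43  0.09  2.4   3.28  0.75  1.49] maxstep 0.09 err 0.0
[500  30 225] shift [ 1.2 21.3 -7. ] [-0.41 -0.03 -0.07] deg 24.0
  q [0.06 0.14 2.38 3.36 0.81 1.44] maxstep 0.05 err 0.0
[530 230 220] shift [ 0.4 20.2  1. ] [-0.28 -0.1  -0.02] deg 17.0
  q [0.45 0.35 2.19 3.48 0.96 1.38] maxstep 0.05 err 0.0
```

Emit:
arm_command(
  rows=[
    [0.5, 1, -1.3, -0.046, -0.017, -0.012, 0.4],
    [0.9, 2.1, -2.5, -0.09, -0.034, -0.024, 0.4],
    [1.4, 3.1, -3.8, -0.138, -0.05, -0.036, 0.4],
    [1.8, 4.2, -5.1, -0.184, -0.068, -0.048, 0.4],
    [2.3, 5.2, -6.4, -0.23, -0.085, -0.06, 0.4],
    [2.8, 6.2, -7.6, -0.276, -0.1, -0.072, 0.4],
    [3.2, 7.3, -8.9, -0.322, -0.12, -0.084, 0.4],
    [3.7, 8.3, -10.2, -0.368, -0.136, -0.096, 0.4],
    [4.1, 9.4, -11.4, -0.414, -0.153, -0.108, 0.4],
    [4.6, 10.4, -12.7, -0.46, -0.17, -0.12, 0.4],
  ],
)

```text
clock: 11.7
tool_pos: [454.5, -189.2, 221.5]
eef_rot: [0.198, 0.74, -0.163, 0.622]
force: [0.4, 0.5, -1.8]
finger_gap: 62.3
gripper_force: 65.6
```

Emit:
arm_command(
  rows=[
    [0.1, 1.5, -0.5, -0.03, 0, -0.01, 0.4],
    [0.2, 4, -1.3, -0.08, 0, -0.01, 0.4],
    [0.4, 6.5, -2.1, -0.12, -0.01, -0.02, 0.4],
    [0.5, 9, -3, -0.17, -0.01, -0.03, 0.4],
    [0.6, 11.5, -3.8, -0.22, -0.02, -0.04, 0.4],
    [0.8, 14, -4.6, -0.27, -0.02, -0.05, 0.4],
    [0.9, 16.5, -5.4, -0.32, -0.02, -0.05, 0.4],
    [1.1, 19, -6.2, -0.37, -0.03, -0.06, 0.4],
    [1.2, 21.3, -7, -0.41, -0.03, -0.07, 0.4],
    [1.2, 21.3, -7, -0.41, -0.03, -0.07, 0.4],
  ],
)

```text
clock: 12.53
tool_pos: [499.3, 32.3, 222.7]
eef_rot: [0.037, 0.755, -0.033, 0.653]
force: [-0.9, 0.2, -1.8]
finger_gap: 62.5
gripper_force: 65.7
```

```bash
sed -i 's/^W=.*/W=[((530,230,220),side(10,0))]/' plan2.py; python3 plan2.py
```

```text
[0.06 0.14 2.38 3.36 0.81 1.44] [499.3  32.3 222.7] 62.46711057128422 [-0.9  0.2 -1.8] 12.5333
[530 230 220] shift [ 0.1 20.   1.1] [-0.27 -0.14 -0.02] deg 18.0
  q [0.45 0.37 2.19 3.47 1.01 1.39] maxstep 0.05 err 0.0
```

```bash
sed -i 's/^W=.*/W=[((565,208,185),side(10,15)),((565,208,155),side(10,15))]+[((565,208,155),side(10,15,-r)) for r in(50,100,150)]/' plan2.py; python3 plan2.py
```

```text
[0.06 0.14 2.38 3.36 0.81 1.44] [499.3  32.3 222.7] 62.46711057128422 [-0.9  0.2 -1.8] 12.5333
[565 208 185] shift [ 3.  18.1  5.3] [-0.27  0.12 -0.05] deg 17.0
  q [0.36 0.36 2.12 3.43 0.66 1.39] maxstep 0.04 err 0.0
[565 208 155] shift [2.9 0.  0.8] [0. 0. 0.] deg 0.0
  q [0.36 0.43 2.12 3.4  0.73 1.42] maxstep 0.01 err 0.0
[565 208 155] shift [0. 0. 0.] [ 0.    0.   -0.87] deg 50.0
  q [0.36 0.43 2.12 3.4  0.73 0.55] maxstep 0.09 err 0.0
[565 208 155] shift [0. 0. 0.] [-0.    0.   -0.87] deg 50.0
  q [ 0.36  0.43  2.12  3.4   0.73 -0.32] maxstep 0.09 err 0.0
[565 208 155] shift [0. 0. 0.] [ 0.   -0.   -0.87] deg 50.0
  q [ 0.36  0.43  2.12  3.4   0.73 -1.2 ] maxstep 0.09 err 0.0
```

Emit:
arm_command(
  rows=[
    [0.3, 1.8, 0.5, -0.03, 0.01, 0, 0.4],
    [0.7, 4.2, 1.2, -0.06, 0.03, -0.01, 0.4],
    [1.1, 6.6, 1.9, -0.1, 0.04, -0.02, 0.4],
    [1.5, 9, 2.6, -0.13, 0.06, -0.03, 0.4],
    [1.9, 11.4, 3.3, -0.17, 0.08, -0.03, 0.4],
    [2.3, 13.8, 4, -0.21, 0.09, -0.04, 0.4],
    [2.7, 16, 4.7, -0.24, 0.11, -0.05, 0.4],
    [3, 18.1, 5.3, -0.27, 0.12, -0.05, 0.4],
    [4.5, 18.1, 5.7, -0.27, 0.12, -0.05, 0.4],
    [5.7, 18.1, 6.1, -0.27, 0.12, -0.05, 0.4],
  ],
)

```text
clock: 13.37
tool_pos: [570.0, 204.4, 157.2]
eef_rot: [-0.066, 0.791, 0.054, 0.605]
force: [0.4, -0.0, -2.2]
finger_gap: 62.3
gripper_force: 65.8
```

Run:
```python
from h import *
row([565,208,155],side(10,15))
```

```text
row [ 0.33  0.44 -0.36] [-0.003 -0.002 -0.006] n>= 0.2
   q [0.344 0.431 2.11  3.395 0.718 1.429] tcp [570.  204.4 157.2] t 13.37 F [ 0.4 -0.  -2.2] gap 62.3 gf 65.7762341171292
```

Emit:
arm_command(
  rows=[
    [0, 0, 0, 0, 0, -0.08, 0.4],
    [0, 0, 0, 0, 0, -0.18, 0.4],
    [0, 0, 0, 0, 0, -0.28, 0.4],
    [0, 0, 0, 0, 0, -0.38, 0.4],
    [0, 0, 0, 0, 0, -0.48, 0.4],
    [0, 0, 0, 0, 0, -0.58, 0.4],
    [0, 0, 0, 0, 0, -0.68, 0.4],
    [0, 0, 0, 0, 0, -0.78, 0.4],
    [0, 0, 0, 0, 0, -0.88, 0.4],
    [0, 0, 0, 0, 0, -0.95, 0.4],
  ],
)

```text
clock: 14.2
tool_pos: [569.8, 203.4, 157.4]
eef_rot: [-0.422, 0.673, -0.231, 0.562]
force: [-0.7, 0.0, -1.5]
finger_gap: 62.7
gripper_force: 65.6
```

Emit:
arm_command(
  rows=[
    [0, 0, 0, 0, 0, -0.06, 0.4],
    [0, 0, 0, 0, 0, -0.12, 0.4],
    [0, 0, 0, 0, 0, -0.18, 0.4],
    [0, 0, 0, 0, 0, -0.24, 0.4],
    [0, 0, 0, 0, 0, -0.3, 0.4],
    [0, 0, 0, 0, 0, -0.36, 0.4],
    [0, 0, 0, 0, 0, -0.42, 0.4],
    [0, 0, 0, 0, 0, -0.48, 0.4],
    [0, 0, 0, 0, 0, -0.54, 0.4],
    [0, 0, 0, 0, 0, -0.6, 0.4],
  ],
)

```text
clock: 15.03
tool_pos: [569.8, 203.4, 157.4]
eef_rot: [0.601, -0.519, 0.386, -0.469]
force: [0.2, 0.4, -3.0]
finger_gap: 62.3
gripper_force: 65.6
```

Emit:
arm_command(
  rows=[
    [0, 0, 0, 0, 0, -0.08, 0.4],
    [0, 0, 0, 0, 0, -0.18, 0.4],
    [0, 0, 0, 0, 0, -0.28, 0.4],
    [0, 0, 0, 0, 0, -0.4, 0.4],
    [0, 0, 0, 0, 0, -0.52, 0.4],
    [0, 0, 0, 0, 0, -0.64, 0.4],
    [0, 0, 0, 0, 0, -0.76, 0.4],
    [0, 0, 0, 0, 0, -0.88, 0.4],
    [0, 0, 0, 0, 0, -1, 0.4],
    [0, 0, 0, 0, 0, -1.07, 0.4],
  ],
)

```text
clock: 15.87
tool_pos: [569.9, 203.5, 157.6]
eef_rot: [0.782, -0.138, 0.572, -0.206]
force: [0.4, -0.5, -0.2]
finger_gap: 62.4
gripper_force: 65.9
```

Emit:
arm_command(
  rows=[
    [0, 0, 0, 0, 0, 0, 0.4],
    [0, 0, 0, 0, 0, 0, 0.4],
    [0, 0, 0, 0, 0, 0, 0.4],
    [0, 0, 0, 0, 0, 0, 0.4],
    [0, 0, 0, 0, 0, 0, 0.4],
    [0, 0, 0, 0, 0, 0, 0.4],
  ],
)

```text
clock: 16.37
tool_pos: [570.4, 203.9, 159.0]
eef_rot: [0.781, -0.141, 0.572, -0.208]
force: [-0.3, -0.2, -0.1]
finger_gap: 62.2
gripper_force: 65.9
```

Run:
```python
from h import *
row([565,208,155],side(10,15,-150))
c=cam('scene','s5.png');P=pts(c)
hsv=cv2.cvtColor(c['color'],cv2.COLOR_RGB2HSV); b=((hsv[...,0]>98)&(hsv[...,0]<125)&(hsv[...,1]>130)).astype(np.uint8)
n,l,st,ce=cv2.connectedComponentsWithStats(b)
for i in range(1,n):
    if st[i,4]>8: print(ce[i].round(),st[i,4],P[l==i].mean(0).round(),P[l==i].min(0).round(),P[l==i].max(0).round())
cv2.imwrite('pics/s5c.png',cv2.resize(c['color'][150:400,250:470,::-1],None,fx=2.4,fy=2.4))
```

```text
row [-0.68 -0.17 -0.34] [ 0.004 -0.002 -0.005] n>= 0.2
   q [ 0.343  0.427  2.109  3.398  0.716 -1.193] tcp [570.4 203.9 159. ] t 16.37 F [-0.3 -0.2 -0.1] gap 62.2 gf 65.93055867420844
[375. 271.] 38 [512. 235.  39.] [503. 228.  32.] [521. 242.  45.]
[388. 279.] 24 [525. 270.  37.] [517. 263.  28.] [530. 278.  44.]
[399. 276.] 26 [510. 294.  39.] [503. 288.  33.] [517. 300.  45.]
[397. 289.] 31 [546. 296.  39.] [539. 289.  33.] [553. 302.  46.]
[357. 341.] 396 [748. 251. 114.] [716. 226.  97.] [1325.  354. 1183.]
```

View pics/s5c.png

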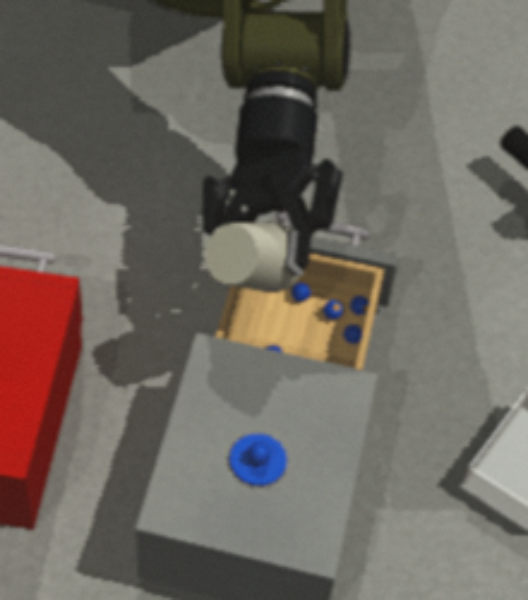

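Run:
```python
from h import *
c=cam('top','t5.png');P=pts(c)
hsv=cv2.cvtColor(c['color'],cv2.COLOR_RGB2HSV); b=((hsv[...,0]>98)&(hsv[...,0]<125)&(hsv[...,1]>130)).astype(np.uint8)
n,l,st,ce=cv2.connectedComponentsWithStats(b)
for i in range(1,n):
    if st[i,4]>5: print(ce[i].round(),st[i,4],np.median(P[l==i],0).round(),P[l==i].min(0).round(),P[l==i].max(0).round())
f=[manip.read_camera('wrist') for _ in range(1)][0]
P=pts(f);hsv=cv2.cvtColor(f['color'],cv2.COLOR_RGB2HSV); b=((hsv[...,0]>98)&(hsv[...,0]<125)&(hsv[...,1]>130)).astype(np.uint8)
n,l,st,ce=cv2.connectedComponentsWithStats(b)
print('wrist')
for i in range(1,n):
    if st[i,4]>15: print(ce[i].round(),st[i,4],np.median(P[l==i],0).round())
```

```text
[254. 143.] 346 [740. 248. 104.] [717. 225.  97.] [767. 274. 125.]
[238. 235.] 36 [542. 293.  40.] [255.  75.  32.] [ 551.  301. 1421.]
[249. 246.] 16 [515. 265.  39.] [485. 243.  31.] [518. 276. 202.]
[239. 249.] 18 [509. 292.  38.] [506. 285.  33.] [514. 298.  46.]
wrist
```

Emit:
arm_command(
  rows=[
    [0, 0, 0, 0, 0, 0.12, 0.4],
    [0, 0, 0, 0, 0, 0.24, 0.4],
    [0, 0, 0, 0, 0, 0.36, 0.4],
    [0, 0, 0, 0, 0, 0.48, 0.4],
    [0, 0, 0, 0, 0, 0.6, 0.4],
    [0, 0, 0, 0, 0, 0.72, 0.4],
    [0, 0, 0, 0, 0, 0.84, 0.4],
    [0, 0, 0, 0, 0, 0.96, 0.4],
    [0, 0, 0, 0, 0, 1.08, 0.4],
    [0, 0, 0, 0, 0, 1.2, 0.4],
  ],
)

```text
clock: 17.35
tool_pos: [570.4, 204.0, 159.0]
eef_rot: [0.563, -0.559, 0.353, -0.496]
force: [0.6, -0.3, -1.8]
finger_gap: 62.5
gripper_force: 65.9
```

Emit:
arm_command(
  rows=[
    [0, 0, 0, 0, 0, 0.12, 0.4],
    [0, 0, 0, 0, 0, 0.24, 0.4],
    [0, 0, 0, 0, 0, 0.36, 0.4],
    [0, 0, 0, 0, 0, 0.48, 0.4],
    [0, 0, 0, 0, 0, 0.6, 0.4],
    [0, 0, 0, 0, 0, 0.72, 0.4],
    [0, 0, 0, 0, 0, 0.84, 0.4],
    [0, 0, 0, 0, 0, 0.96, 0.4],
    [0, 0, 0, 0, 0, 1.08, 0.4],
    [0, 0, 0, 0, 0, 1.2, 0.4],
  ],
)

```text
clock: 18.18
tool_pos: [570.4, 204.0, 159.0]
eef_rot: [-0.15, 0.779, -0.012, 0.608]
force: [0.0, -0.5, -1.0]
finger_gap: 61.9
gripper_force: 66.0
```

Emit:
arm_command(
  rows=[
    [-3, -3, -1, 0, 0, 0.1, 0.4],
    [-5, -6, -1.5, 0, 0, 0.22, 0.4],
    [-5, -9, -2, 0, 0, 0.22, 0.4],
    [-5, -12, -2, 0, 0, 0.22, 0.4],
    [-5, -15, -2, 0, 0, 0.22, 0.4],
    [-5, -18, -2, 0, 0, 0.22, 0.4],
    [-5, -18, -2, 0, 0, 0.22, 0.4],
  ],
)

```text
clock: 18.77
tool_pos: [602.6, 37.8, 250.0]
eef_rot: [-0.065, 0.79, 0.052, 0.607]
force: [1.5, 1.7, -0.5]
finger_gap: 62.1
gripper_force: 66.0
```

Run:
```python
from h import *
row([565,208,155],side(10,15))
for nm in('scene','top'):
    c=cam(nm,nm+'6.png');P=pts(c)
    hsv=cv2.cvtColor(c['color'],cv2.COLOR_RGB2HSV); b=((hsv[...,0]>98)&(hsv[...,0]<125)&(hsv[...,1]>130)).astype(np.uint8)
    n,l,st,ce=cv2.connectedComponentsWithStats(b)
    for i in range(1,n):
        if st[i,4]>5: print(nm,ce[i].round(),st[i,4],np.median(P[l==i],0).round(),P[l==i].min(0).round(),P[l==i].max(0).round())
    if nm=='top': a=cv2.resize(c['color'][120:300,180:420,::-1],(480,360))
    else: b2=cv2.resize(c['color'][160:340,200:440,::-1],(480,360))
cv2.imwrite('pics/m6.png',cv2.resize(np.hstack([a,b2]),(800,300)))
```

```text
row [ 9.48 17.37  1.6 ] [-0.007  0.001 -0.006] n>= 4.8
   q [-0.087  0.205  2.099  2.632  0.521  1.959] tcp [602.6  37.8 250. ] t 18.77 F [ 1.5  1.7 -0.5] gap 62.1 gf 66.02441522895333
scene [375. 271.] 38 [513. 235.  39.] [502. 227.  31.] [520. 242.  46.]
scene [388. 279.] 24 [525. 269.  37.] [514. 263.  28.] [530. 278.  47.]
scene [399. 276.] 25 [510. 293.  39.] [501. 288.  32.] [519. 300.  45.]
scene [397. 289.] 30 [546. 296.  40.] [538. 290.  32.] [553. 302.  44.]
scene [357. 341.] 396 [746. 251. 105.] [716. 225.  97.] [1325.  354. 1183.]
top [254. 143.] 344 [739. 248. 104.] [717. 225.  96.] [768. 273. 125.]
top [267. 215.] 33 [587. 226.  40.] [580. 219.  31.] [596. 231.  48.]
top [249. 244.] 29 [518. 268.  38.] [513. 261.  34.] [528. 275.  44.]
top [264. 247.] 19 [512. 233.  39.] [508. 226.  33.] [515. 238.  45.]
```

View pics/m6.png

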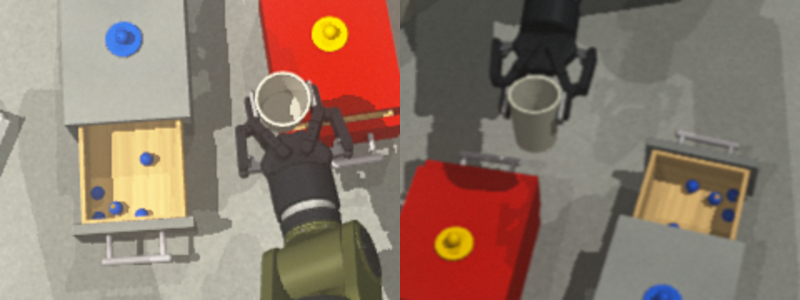

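Run:
```python
from h import *
for nm in('scene','top'):
    im=cv2.imread(f'pics/{nm}6.png').astype(int); b=((im[...,0]-im[...,2]>25)&(im[...,0]-im[...,1]>12)).astype(np.uint8)
    n,l,st,ce=cv2.connectedComponentsWithStats(b)
    print(nm,[(ce[i].round().tolist(),int(st[i,4])) for i in range(1,n) if st[i,4]>5])
s=manip.read_state();q=s['joint_pos']
for p in((440,200,230),(470,200,240),(450,215,220)):
  for az,el in((8,20),(8,30),(8,40)):
    for sd in ([.3,.1,2.3,3.4,.6,1.4],):
      x,e=ik(np.array(p,float),side(az,el),np.array(sd)); M=side(az,el); cp=np.array(p)+M@[65.5,1,-118]; lk=M@[-.263,0,.965]
      d=np.array([640,245,32])-cp; print(p,az,el,x.round(2),e.round(3),'cam',cp.round(),'off-axis',np.degrees(np.arccos(d@lk/np.linalg.norm(d))).round(), 'z at front',(cp[2]+d[2]*(480-cp[0])/d[0]).round())
```

```text
scene [([375.0, 271.0], 44), ([388.0, 279.0], 39), ([399.0, 277.0], 32), ([397.0, 289.0], 36), ([364.0, 295.0], 10), ([357.0, 341.0], 441)]
top [([254.0, 143.0], 372), ([527.0, 185.0], 9), ([545.0, 204.0], 12), ([531.0, 207.0], 16), ([267.0, 215.0], 47), ([238.0, 235.0], 45), ([249.0, 244.0], 44), ([264.0, 247.0], 30), ([239.0, 249.0], 22)]
(440, 200, 230) 8 20 [ 0.5  -0.01  2.35  3.88  0.52  1.03] 0.0 cam [308. 182. 209.] off-axis 23.0 z at front 117.0
(440, 200, 230) 8 30 [ 0.47 -0.06  2.31  4.17  0.31  0.72] 0.03 cam [306. 182. 232.] off-axis 16.0 z at front 128.0
(440, 200, 230) 8 40 [ 0.4  -0.08  2.29  4.17  0.13  0.69] 0.127 cam [309. 183. 256.] off-axis 9.0 z at front 140.0
(470, 200, 240) 8 20 [0.46 0.02 2.28 3.85 0.47 1.03] 0.0 cam [338. 182. 219.] off-axis 27.0 z at front 131.0
(470, 200, 240) 8 30 [ 0.43 -0.02  2.24  4.17  0.27  0.7 ] 0.031 cam [336. 182. 242.] off-axis 20.0 z at front 143.0
(470, 200, 240) 8 40 [ 0.36 -0.04  2.22  4.17  0.1   0.67] 0.133 cam [339. 183. 266.] off-axis 13.0 z at front 156.0
(450, 215, 220) 8 20 [0.53 0.06 2.31 3.89 0.55 1.04] 0.0 cam [318. 197. 199.] off-axis 22.0 z at front 115.0
(450, 215, 220) 8 30 [0.5  0.   2.27 4.17 0.34 0.75] 0.024 cam [316. 197. 222.] off-axis 15.0 z at front 126.0
(450, 215, 220) 8 40 [ 0.43 -0.02  2.26  4.17  0.16  0.71] 0.12 cam [319. 198. 246.] off-axis 9.0 z at front 138.0
```

```bash
sed -i 's/^W=.*/W=[((450,205,228),side(10,17))]/' plan2.py; python3 plan2.py
```

```text
[-0.08  0.21  2.1   2.64  0.52  1.95] [601.7  40.6 248.7] 62.29479151402717 [ 0.1 -0.4 -2.1] 18.8667
[450 205 228] shift [  5.2  18.7 -11.3] [-0.01  0.03 -0.01] deg 2.0
  q [0.48 0.04 2.35 3.7  0.58 1.18] maxstep 0.12 err 0.0
```

Emit:
arm_command(
  rows=[
    [0.5, 1.9, -1.1, 0, 0, 0, 0.4],
    [1, 3.7, -2.3, 0, 0.01, 0, 0.4],
    [1.6, 5.6, -3.4, 0, 0.01, 0, 0.4],
    [2.1, 7.5, -4.5, 0, 0.01, 0, 0.4],
    [2.6, 9.3, -5.6, -0.01, 0.02, 0, 0.4],
    [3.1, 11.2, -6.8, -0.01, 0.02, -0.01, 0.4],
    [3.6, 13.1, -7.9, -0.01, 0.02, -0.01, 0.4],
    [4.2, 15, -9, -0.01, 0.03, -0.01, 0.4],
    [4.7, 16.8, -10.2, -0.01, 0.03, -0.01, 0.4],
    [5.2, 18.7, -11.3, -0.01, 0.03, -0.01, 0.4],
  ],
)

```text
clock: 19.7
tool_pos: [447.6, 206.7, 227.8]
eef_rot: [-0.074, 0.8, 0.053, 0.593]
force: [0.3, 1.0, -0.3]
finger_gap: 62.3
gripper_force: 66.1
```

Run:
```python
from h import *
c=cam('wrist','w7.png');P=pts(c)
im=c['color'].astype(int); b=((im[...,2]-im[...,0]>25)&(im[...,2]-im[...,1]>12)).astype(np.uint8)
n,l,st,ce=cv2.connectedComponentsWithStats(b)
for i in range(1,n):
    if st[i,4]>25: print(ce[i].round(),st[i,4],np.median(P[l==i],0).round())
```

```text
[316.  59.] 385 [584. 226.  38.]
[373. 100.] 248 [650. 299.  35.]
```

View pics/w7.png

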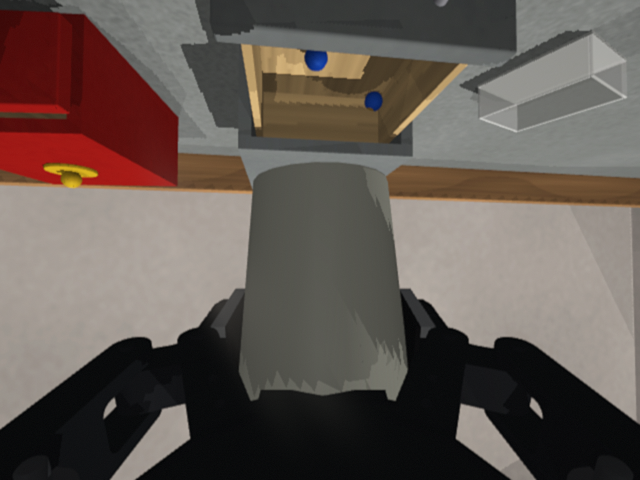

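```bash
sed -i 's/^W=.*/W=[((510,30,225),side(-6,8)),((455,-190,225),side(-30,10)),((441.4,-360.6,200),side(-57,20)),((441.4,-360.6,75),side(-57,20))]/' plan2.py; python3 plan2.py
```

```text
[0.49 0.03 2.35 3.7  0.58 1.18] [445.8 208.3 227.1] 62.30507175065718 [ 0.1 -0.4 -2.1] 19.75
[510  30 225] shift [ -0.6 -18.7   3. ] [ 0.28 -0.15  0.06] deg 19.0
  q [0.05 0.15 2.36 3.36 0.81 1.44] maxstep 0.05 err 0.0
[ 455 -190  225] shift [  0.4 -22.5  -3.1] [0.41 0.03 0.07] deg 24.0
  q [-0.43  0.09  2.4   3.28  0.75  1.49] maxstep 0.05 err 0.0
[ 441. -361.  200.] shift [  1.2 -15.5   7.7] [0.46 0.17 0.12] deg 29.0
  q [-0.61  0.25  2.15  3.84  0.57  1.09] maxstep 0.08 err 0.0
[ 441. -361.   75.] shift [11.7  0.   4.3] [0. 0. 0.] deg 0.0
  q [-0.61  0.58  2.14  3.63  0.84  1.37] maxstep 0.04 err 0.0
```

Emit:
arm_command(
  rows=[
    [-0.1, -2.5, 0.4, 0.04, -0.02, 0.01, 0.4],
    [-0.2, -5.5, 0.9, 0.08, -0.04, 0.02, 0.4],
    [-0.3, -8.5, 1.4, 0.13, -0.07, 0.03, 0.4],
    [-0.4, -11.5, 1.9, 0.17, -0.09, 0.04, 0.4],
    [-0.5, -15, 2.4, 0.22, -0.12, 0.05, 0.4],
    [-0.6, -18.7, 3, 0.28, -0.15, 0.06, 0.4],
    [-0.6, -18.7, 3, 0.28, -0.15, 0.06, 0.4],
  ],
)

```text
clock: 20.33
tool_pos: [513.8, 24.0, 225.1]
eef_rot: [0.041, 0.754, -0.038, 0.655]
force: [-0.2, -0.5, -0.2]
finger_gap: 62.0
gripper_force: 66.1
```

Emit:
arm_command(
  rows=[
    [0.1, -2.5, -0.3, 0.05, 0, 0.01, 0.4],
    [0.1, -5.5, -0.7, 0.1, 0.01, 0.02, 0.4],
    [0.2, -8.5, -1.2, 0.16, 0.01, 0.03, 0.4],
    [0.2, -11.5, -1.6, 0.21, 0.02, 0.04, 0.4],
    [0.3, -14.5, -2, 0.27, 0.02, 0.05, 0.4],
    [0.3, -17.5, -2.4, 0.32, 0.02, 0.05, 0.4],
    [0.4, -20.5, -2.8, 0.37, 0.03, 0.06, 0.4],
    [0.4, -22.5, -3.1, 0.41, 0.03, 0.07, 0.4],
    [0.4, -22.5, -3.1, 0.41, 0.03, 0.07, 0.4],
  ],
)

```text
clock: 21.08
tool_pos: [457.9, -194.7, 227.1]
eef_rot: [0.199, 0.739, -0.166, 0.622]
force: [0.5, -0.1, -1.2]
finger_gap: 62.5
gripper_force: 66.1
```

Emit:
arm_command(
  rows=[
    [0.1, -1.7, 0.9, 0.05, 0.02, 0.01, 0.4],
    [0.3, -3.4, 1.7, 0.1, 0.04, 0.03, 0.4],
    [0.4, -5.1, 2.6, 0.15, 0.06, 0.04, 0.4],
    [0.5, -6.9, 3.4, 0.2, 0.08, 0.05, 0.4],
    [0.7, -8.6, 4.3, 0.26, 0.09, 0.07, 0.4],
    [0.8, -10.3, 5.1, 0.31, 0.11, 0.08, 0.4],
    [0.9, -12, 6, 0.36, 0.13, 0.09, 0.4],
    [1.1, -13.8, 6.8, 0.41, 0.15, 0.11, 0.4],
    [1.2, -15.5, 7.7, 0.46, 0.17, 0.12, 0.4],
    [1.2, -15.5, 7.7, 0.46, 0.17, 0.12, 0.4],
  ],
)

```text
clock: 21.92
tool_pos: [446.5, -365.0, 201.7]
eef_rot: [0.391, 0.719, -0.275, 0.505]
force: [1.4, 0.9, -0.9]
finger_gap: 62.5
gripper_force: 66.1
```

```bash
sed -i 's/^W=.*/W=[((441.4,-360.7,72),side(-57,20))]/' plan2.py; python3 plan2.py
```

```text
[-0.62  0.26  2.13  3.85  0.57  1.08] [ 446.5 -365.   201.7] 62.52596453803854 [ 1.4  0.9 -0.9] 21.9167
[ 441. -361.   72.] shift [12.4 -0.2  3.8] [-0.  0. -0.] deg 0.0
  q [-0.61  0.59  2.14  3.62  0.85  1.37] maxstep 0.04 err 0.0
```

Emit:
arm_command(
  rows=[
    [2.5, 0, 0.8, 0, 0, 0, 0.4],
    [5, -0.1, 1.5, 0, 0, 0, 0.4],
    [7.5, -0.1, 2.3, 0, 0, 0, 0.4],
    [9.5, -0.2, 2.9, 0, 0, 0, 0.4],
    [11.3, -0.2, 3.4, 0, 0, 0, 0.4],
    [12.4, -0.2, 3.8, 0, 0, 0, 0.4],
    [12.4, -0.2, 3.8, 0, 0, 0, 0.4],
    [12.4, -0.2, 3.8, 0, 0, 0, 0.4],
  ],
)

```text
clock: 22.58
tool_pos: [440.9, -359.1, 71.8]
eef_rot: [0.39, 0.719, -0.274, 0.505]
force: [-0.3, -0.5, -0.0]
finger_gap: 62.4
gripper_force: 66.2
```

```bash
sed -i 's/^W=.*/W=[((441.4,-360.7,64),side(-57,20))]/' plan2.py; python3 plan2.py
```

```text
[-0.61  0.59  2.15  3.62  0.85  1.38] [ 440.9 -359.1   71.8] 62.41823479509824 [-0.3 -0.5 -0. ] 22.5833
[ 441. -361.   64.] shift [ 0.7 -0.   0.4] [0. 0. 0.] deg 0.0
  q [-0.61  0.61  2.14  3.62  0.86  1.38] maxstep 0.0 err 0.0
```

Emit:
arm_command(
  rows=[
    [0.35, 0, 0.15, 0, 0, 0, 0.4],
    [0.55, 0, 0.2, 0, 0, 0, 0.4],
    [0.7, 0, 0.27, 0, 0, 0, 0.4],
    [0.75, 0, 0.27, 0, 0, 0, 0.4],
    [0.75, 0, 0.27, 0, 0, 0, 0.4],
  ],
)

```text
clock: 23.0
tool_pos: [440.5, -360.4, 64.5]
eef_rot: [0.391, 0.718, -0.274, 0.506]
force: [1.0, 0.1, -0.0]
finger_gap: 62.1
gripper_force: 66.2
```

Emit:
arm_command(
  rows=[
    [0.07, 0, 0.03, 0, 0, 0, 0.4],
    [0.07, 0, 0.03, 0, 0, 0, 0.4],
    [0.07, 0, 0.03, 0, 0, 0, 0.8],
    [0.07, 0, 0.03, 0, 0, 0, 1],
    [0.07, 0, 0.03, 0, 0, 0, 1],
    [0.07, 0, 0.03, 0, 0, 0, 1],
    [0.07, 0, 0.03, 0, 0, 0, 1],
  ],
)

```text
clock: 23.58
tool_pos: [440.5, -360.5, 63.6]
eef_rot: [0.391, 0.718, -0.274, 0.506]
force: [-0.8, -0.6, -0.0]
finger_gap: 85.2
gripper_force: 0.0
```

Emit:
arm_command(
  rows=[
    [0, 0, -1.5, 0, 0, 0, 1],
    [0, 0, -3.5, 0, 0, 0, 1],
    [0, 0, -6, 0, 0, 0, 1],
    [0, 0, -8.5, 0, 0, 0, 1],
    [0, 0, -10.5, 0, 0, 0, 1],
    [-3, 0, -11.5, 0, 0, 0, 1],
    [-7, 0, -12.5, 0, 0, 0, 1],
    [-11, 0, -12.5, 0, 0, 0, 1],
    [-11, 0, -12.5, 0, 0, 0, 0.5],
  ],
)

```text
clock: 24.33
tool_pos: [398.8, -294.6, 217.7]
eef_rot: [0.39, 0.715, -0.275, 0.511]
force: [-1.0, 0.1, 1.0]
finger_gap: 75.4
gripper_force: 0.0
```

Run:
```python
from h import *
row([385,-200,200],side(-40,20))
c=cam('scene','s8.png');P=pts(c);X,Y,Z=[P[...,i] for i in range(3)]
m=(abs(X-440)<45)&(abs(Y+360)<45)&(Z>10)&(Z<95); r=P[m&(Z>74)]
print('cup',P[m].min(0).round(1),P[m].max(0).round(1),'rim c',((r.min(0)+r.max(0))/2).round(1))
for z0 in(25,45,65):
    k=m&(abs(Z-z0)<5); print(z0,k.sum(),P[k].mean(0).round(1))
f=(Z>84)&(Z<92)&(X<620)&(X>440)&(Y>180)&(Y<300);print('front',np.percentile(X[f],[2,50,98]))
```

```text
row [ 4.53  3.98 -7.62] [-0.277  0.017 -0.104] n>= 2.4
   q [-0.518  0.075  2.315  3.976  0.621  1.011] tcp [ 398.8 -294.6  217.7] t 24.33 F [-1.   0.1  1. ] gap 75.4 gf 0.0
cup [ 404.9 -404.7   10.2] [ 478.9 -320.1   88.8] rim c [ 439.4 -360.1   81.4]
25 49 [ 453.6 -348.4   25.5]
45 112 [ 437.7 -362.8   45.6]
65 113 [ 439.9 -358.    64.9]
front [477.19271732 486.6587029  495.95659081]
```

```bash
cat > plan3.py <<'E'
from h import *
import sys
s=manip.read_state(); q=s['joint_pos']; p=s['tool_pos'];M=R.from_quat(s['eef_rot']).as_matrix()
print(q.round(2),p.round(1),s['finger_gap'].round(1),s['force'].round(1),round(s['clock'],1))
J=[[-.4,.2,2.0,2.7,1.1,1.2],[-.1,.0,1.9,1.7,1.2,.9],[.15,-.05,1.85,.5,1.2,.6]]
W=[(cols7(j)@PRM,fkR(np.array(j))) for j in J]+[(np.array([438.2,239.1,190]),down(2.4))]
for p1,M1 in W[int(sys.argv[1]):]:
    print(p1.round(),'shift',(M.T@(p1-p)/10).round(1),R.from_matrix(M.T@M1).as_rotvec().round(2),'deg',np.degrees(R.from_matrix(M.T@M1).magnitude()).round())
    q=track(q,p,M,p1,M1); p,M=p1,M1
E
python3 plan3.py 0
```

```text
Traceback (most recent call last):
  File "plan3.py", line 4, in <module>
    print(q.round(2),p.round(1),s['finger_gap'].round(1),s['force'].round(1),round(s['clock'],1))
                                ^^^^^^^^^^^^^^^^^^^^^
AttributeError: 'float' object has no attribute 'round'
```

```bash
sed -i "s/s\['finger_gap'\].round(1)/round(s['finger_gap'],1)/" plan3.py; python3 plan3.py 0
```

```text
[-0.52  0.08  2.32  3.97  0.63  1.02] [ 397.6 -293.9  214.2] 68.9 [-0.7  0.8 -0.6] 24.4
[ 606. -125.  425.] shift [-18.9  26.7  -9.6] [-0.74 -1.02 -0.63] deg 81.0
  q [-0.4  0.2  2.   2.7  1.1  1.2] maxstep 0.13 err 0.0
[516. 190. 461.] shift [-26.4  18.7  -6.2] [-0.62 -0.95 -0.81] deg 80.0
  q [-0.1 -0.   1.9  1.7  1.2  0.9] maxstep 0.11 err 0.0
[417. 200. 310.] shift [-13.5  11.5  -3.7] [-0.63 -0.95 -0.92] deg 84.0
  q [ 0.15 -0.05  1.85  0.5   1.2   0.6 ] maxstep 0.12 err 0.0
[438. 239. 190.] shift [-1.3  1.9 12.6] [-0.04 -0.5  -0.63] deg 46.0
  q [0.43 0.26 1.74 0.   1.15 0.38] maxstep 0.05 err 0.0
```

Emit:
arm_command(
  rows=[
    [-18.9, 26.7, -9.6, -0.74, -1.02, -0.63, 0.5],
    [-18.9, 26.7, -9.6, -0.74, -1.02, -0.63, 0.5],
    [-18.9, 26.7, -9.6, -0.74, -1.02, -0.63, 0.5],
    [-18.9, 26.7, -9.6, -0.74, -1.02, -0.63, 0.5],
    [-18.9, 26.7, -9.6, -0.74, -1.02, -0.63, 0.5],
    [-18.9, 26.7, -9.6, -0.74, -1.02, -0.63, 0.5],
    [-18.9, 26.7, -9.6, -0.74, -1.02, -0.63, 0.5],
    [-18.9, 26.7, -9.6, -0.74, -1.02, -0.63, 0.5],
    [-18.9, 26.7, -9.6, -0.74, -1.02, -0.63, 0.5],
    [-18.9, 26.7, -9.6, -0.74, -1.02, -0.63, 0.5],
  ],
)

```text
clock: 25.22
tool_pos: [607.1, -123.2, 419.9]
eef_rot: [-0.146, 0.554, -0.297, 0.764]
force: [-0.4, 0.1, -0.3]
finger_gap: 42.9
gripper_force: 0.0
```

```bash
python3 plan3.py 1
```

```text
[-0.33  0.17  2.02  2.9   1.    1.15] [ 607.1 -123.2  419.9] 42.9 [-0.4  0.1 -0.3] 25.2
[516. 190. 461.] shift [-24.3  19.5 -10.4] [-0.68 -1.07 -0.89] deg 89.0
  q [-0.1 -0.   1.9  1.7  1.2  0.9] maxstep 0.13 err 0.0
[417. 200. 310.] shift [-13.5  11.5  -3.7] [-0.63 -0.95 -0.92] deg 84.0
  q [ 0.15 -0.05  1.85  0.5   1.2   0.6 ] maxstep 0.12 err 0.0
[438. 239. 190.] shift [-1.3  1.9 12.6] [-0.04 -0.5  -0.63] deg 46.0
  q [0.43 0.26 1.74 0.   1.15 0.38] maxstep 0.05 err 0.0
```

Emit:
arm_command(
  rows=[
    [-24.3, 19.5, -10.4, -0.68, -1.07, -0.89, 0.32],
    [-24.3, 19.5, -10.4, -0.68, -1.07, -0.89, 0.32],
    [-24.3, 19.5, -10.4, -0.68, -1.07, -0.89, 0.32],
    [-24.3, 19.5, -10.4, -0.68, -1.07, -0.89, 0.32],
    [-24.3, 19.5, -10.4, -0.68, -1.07, -0.89, 0.32],
    [-24.3, 19.5, -10.4, -0.68, -1.07, -0.89, 0.32],
    [-24.3, 19.5, -10.4, -0.68, -1.07, -0.89, 0.32],
    [-24.3, 19.5, -10.4, -0.68, -1.07, -0.89, 0.32],
    [-24.3, 19.5, -10.4, -0.68, -1.07, -0.89, 0.32],
    [-24.3, 19.5, -10.4, -0.68, -1.07, -0.89, 0.32],
  ],
)

```text
clock: 26.05
tool_pos: [516.6, 190.2, 460.4]
eef_rot: [-0.622, 0.169, -0.296, 0.705]
force: [-0.7, 0.3, 1.0]
finger_gap: 27.4
gripper_force: 0.0
```

```bash
python3 plan3.py 2
```

```text
[-0.05 -0.02  2.02  2.02  1.1   0.85] [516.6 190.2 460.4] 27.4 [-0.7  0.3  1. ] 26.1
[417. 200. 310.] shift [-10.2  12.7  -7.9] [-0.75 -1.16 -1.1 ] deg 101.0
  q [ 0.15 -0.05  1.85  0.5   1.2   0.6 ] maxstep 0.17 err 0.0
[438. 239. 190.] shift [-1.3  1.9 12.6] [-0.04 -0.5  -0.63] deg 46.0
  q [0.43 0.26 1.74 0.   1.15 0.38] maxstep 0.05 err 0.0
```

Emit:
arm_command(
  rows=[
    [-10.2, 12.7, -7.9, -0.75, -1.16, -1.1, 0.32],
    [-10.2, 12.7, -7.9, -0.75, -1.16, -1.1, 0.32],
    [-10.2, 12.7, -7.9, -0.75, -1.16, -1.1, 0.32],
    [-10.2, 12.7, -7.9, -0.75, -1.16, -1.1, 0.32],
    [-10.2, 12.7, -7.9, -0.75, -1.16, -1.1, 0.32],
    [-10.2, 12.7, -7.9, -0.75, -1.16, -1.1, 0.32],
    [-10.2, 12.7, -7.9, -0.75, -1.16, -1.1, 0.32],
    [-10.2, 12.7, -7.9, -0.75, -1.16, -1.1, 0.32],
    [-10.2, 12.7, -7.9, -0.75, -1.16, -1.1, 0.32],
    [-10.2, 12.7, -7.9, -0.75, -1.16, -1.1, 0.32],
  ],
)

```text
clock: 26.88
tool_pos: [418.2, 198.2, 310.0]
eef_rot: [0.856, 0.285, 0.217, -0.373]
force: [-0.7, -0.2, -0.5]
finger_gap: 27.4
gripper_force: 0.0
```

```bash
python3 plan3.py 3
```

```text
[-0.02 -0.05  1.98  0.96  1.2   0.54] [418.2 198.2 310. ] 27.4 [-0.7 -0.2 -0.5] 26.9
[438. 239. 190.] shift [-4.2  5.2 11. ] [-0.22 -0.9  -0.9 ] deg 74.0
  q [0.43 0.26 1.74 0.   1.15 0.38] maxstep 0.1 err 0.0
```

Emit:
arm_command(
  rows=[
    [0, 0, 0, -0.03, -0.12, -0.12, 0.32],
    [0, 0, 0, -0.06, -0.24, -0.24, 0.32],
    [0, 0, 0, -0.08, -0.33, -0.33, 0.32],
    [0, 0, 0, -0.11, -0.45, -0.45, 0.32],
    [-1, 1.3, 2.8, -0.14, -0.57, -0.57, 0.32],
    [-2, 2.6, 5.5, -0.17, -0.69, -0.69, 0.32],
    [-3, 4, 8, -0.2, -0.8, -0.8, 0.32],
    [-4.2, 5.2, 11, -0.22, -0.9, -0.9, 0.32],
    [-4.2, 5.2, 11, -0.22, -0.9, -0.9, 0.32],
    [-4.2, 5.2, 11, -0.22, -0.9, -0.9, 0.32],
  ],
)

```text
clock: 27.72
tool_pos: [437.8, 240.2, 188.0]
eef_rot: [0.703, 0.711, 0.006, -0.013]
force: [0.3, -0.5, 0.7]
finger_gap: 27.3
gripper_force: 0.0
```

```bash
python3 plan3.py 3
python3 - <<'E'
from h import *
c=cam('wrist');P=pts(c);X,Y,Z=[P[...,i] for i in range(3)]
for lo,hi in((225,235),(240,255)):
    m=(X>415)&(X<460)&(Y>lo)&(Y<hi)&(Z>58)&(Z<75); print(m.sum(),np.percentile(X[m],[3,50,97]) if m.any() else 0)
row([438.2,239.1,70],down(2.4))
E
```

```text
[0.42 0.26 1.74 0.03 1.14 0.39] [437.8 240.2 188. ] 27.3 [ 0.3 -0.5  0.7] 27.7
[438. 239. 190.] shift [-0.1  0.  -0.2] [-0.01 -0.03 -0.03] deg 2.0
  q [0.43 0.26 1.74 0.   1.15 0.38] maxstep 0.0 err 0.0
179 [438.74979313 444.00103009 448.71433217]
284 [437.76078057 443.04654448 448.35121876]
row [-0.44  0.09 11.9 ] [-0.006 -0.022 -0.023] n>= 2.9
   q [0.42  0.256 1.743 0.025 1.141 0.391] tcp [438.  240.9 189.1] t 27.77 F [-0.5  1.8  1. ] gap 27.5 gf 0.0
```

Emit:
arm_command(
  rows=[
    [-0.4, 0.4, 3, -0.006, -0.022, -0.023, 0.38],
    [-0.4, 0.4, 6, -0.006, -0.022, -0.023, 0.38],
    [-0.4, 0.4, 9, -0.006, -0.022, -0.023, 0.38],
    [-0.4, 0.4, 11, -0.006, -0.022, -0.023, 0.38],
    [-0.4, 0.4, 11.9, -0.006, -0.022, -0.023, 0.38],
    [-0.4, 0.4, 11.9, -0.006, -0.022, -0.023, 0.38],
  ],
)

```text
clock: 28.27
tool_pos: [442.2, 240.1, 70.9]
eef_rot: [0.697, 0.717, 0.004, -0.004]
force: [0.2, 0.9, -0.1]
finger_gap: 32.5
gripper_force: 0.0
```

Emit:
arm_command(
  rows=[
    [0, 0, 0, 0, 0, 0, 0],
    [0, 0, 0, 0, 0, 0, 0],
    [0, 0, 0, 0, 0, 0, 0],
    [0, 0, 0, 0, 0, 0, 0],
    [0, 0, 0, 0, 0, 0, 0],
  ],
)

```text
clock: 28.68
tool_pos: [442.3, 240.4, 72.3]
eef_rot: [0.696, 0.718, 0.005, -0.004]
force: [0.7, -4.0, 1.3]
finger_gap: 8.4
gripper_force: 58.6
```

Emit:
arm_command(
  rows=[
    [0, 0.6, 0, 0, 0, 0, 0],
    [0, 2, 0, 0, 0, 0, 0],
    [0, 3.5, 0, 0, 0, 0, 0],
    [0.1, 5, 0, 0, 0, 0, 0],
    [0.1, 6.5, 0, 0, 0, 0, 0],
    [0.1, 8, 0, 0, 0, 0, 0],
    [0.1, 9.5, 0, 0, 0, 0, 0],
    [0.1, 11, 0, 0, 0, 0, 0],
    [0.1, 12, 0, 0, 0, 0, 0],
    [0.1, 12.6, 0, 0, 0, 0, 0],
  ],
)

```text
clock: 29.52
tool_pos: [569.3, 245.7, 72.3]
eef_rot: [0.696, 0.718, 0.006, -0.004]
force: [-1.5, 1.9, 2.4]
finger_gap: 8.9
gripper_force: 59.1
```

Emit:
arm_command(
  rows=[
    [0, 0.2, 0, 0, 0, 0, 0],
    [0, 0.4, 0, 0, 0, 0, 0],
    [0, 0.6, 0, 0, 0, 0, 0],
    [0, 0.7, 0, 0, 0, 0, 0],
    [0, 0.7, 0, 0, 0, 0, 0],
  ],
)

```text
clock: 29.93
tool_pos: [575.1, 245.9, 72.4]
eef_rot: [0.696, 0.718, 0.005, -0.004]
force: [0.5, 5.0, -2.3]
finger_gap: 8.7
gripper_force: 58.6
```

Emit:
arm_command(
  rows=[
    [0, 0.2, 0, 0, 0, 0, 0],
    [0, 0.3, 0, 0, 0, 0, 0],
    [0, 0.3, 0, 0, 0, 0, 0],
  ],
)

```text
clock: 30.18
tool_pos: [577.2, 246.0, 72.3]
eef_rot: [0.696, 0.718, 0.004, -0.005]
force: [-9.1, 2.7, 2.9]
finger_gap: 9.0
gripper_force: 59.4
```

Emit:
arm_command(
  rows=[
    [0, 0.15, 0, 0, 0, 0, 0],
    [0, 0.3, 0, 0, 0, 0, 0],
    [0, 0.3, 0, 0, 0, 0, 0],
  ],
)

```text
clock: 30.43
tool_pos: [577.6, 246.0, 72.2]
eef_rot: [0.696, 0.718, 0.001, -0.007]
force: [-34.9, -0.1, 18.7]
finger_gap: 9.2
gripper_force: 61.5
```

Emit:
arm_command(
  rows=[
    [0, -0.2, 0, 0, 0, 0, 0],
    [0, -0.3, 0, 0, 0, 0, 0.36],
    [0, -0.3, 0, 0, 0, 0, 0.36],
    [0, -0.3, 0, 0, 0, 0, 0.36],
    [0, -0.3, 0, 0, 0, 0, 0.36],
  ],
)

```text
clock: 30.85
tool_pos: [578.5, 245.5, 72.6]
eef_rot: [0.696, 0.718, 0.005, -0.004]
force: [-0.6, -0.5, 0.4]
finger_gap: 31.2
gripper_force: 0.0
```

Emit:
arm_command(
  rows=[
    [0, 0, -2, 0, 0, 0, 0.36],
    [0, 0, -5, 0, 0, 0, 0.36],
    [0, 0, -8, 0, 0, 0, 0.36],
    [0, 0, -11, 0, 0, 0, 0.36],
    [0, -3, -14, 0, 0, 0, 0.36],
    [0, -7, -16, 0, 0, 0, 0.36],
    [0, -10, -18, 0, 0, 0, 0.36],
    [0, -10, -18, 0, 0, 0, 0.36],
    [0, -10, -18, 0, 0, 0, 0.36],
  ],
)

```text
clock: 31.6
tool_pos: [477.7, 240.5, 254.2]
eef_rot: [0.696, 0.718, 0.007, -0.003]
force: [0.1, -0.1, 0.4]
finger_gap: 30.8
gripper_force: 0.0
```

Run:
```python
from h import *
c=cam('wrist');P=pts(c);X,Y,Z=[P[...,i] for i in range(3)]
for lo,hi in((225,240),(240,255)):
    m=(X>550)&(X<600)&(Y>lo)&(Y<hi)&(Z>58)&(Z<75); print(m.sum(),P[m].mean(0),np.percentile(X[m],[3,50,97]))
    f=(Y>lo)&(Y<hi)&(Z>84)&(Z<92)&(X<660); print('front',np.percentile(X[f],[2,50,98]))
c=cam('scene','s9.png');P=pts(c);X,Y,Z=[P[...,i] for i in range(3)]
m=(X>560)&(X<590)&(Y>195)&(Y<290)&(Z>62)&(Z<72);print('scene handle',np.median(P[m],0))
m=(abs(X-440)<45)&(abs(Y+360)<45)&(Z>74)&(Z<95);print('cup rim',P[m].min(0),P[m].max(0))
top=c['color'];print(manip.read_state()['clock'])
```

```text
179 [577.3225174  232.50675358  66.67691253] [572.92777608 577.1204398  582.77437903]
front [613.34481995 620.63655348 629.01446109]
187 [576.63536361 247.48088452  66.7408672 ] [572.34703961 576.39040003 582.06761769]
front [612.79856856 620.0911474  628.36497166]
scene handle [579.39846629 244.95961376  65.78165319]
cup rim [ 403.9712056  -395.72640627   74.06548217] [ 474.26489337 -325.03670717   88.18172971]
31.7
```

View pics/s9.png

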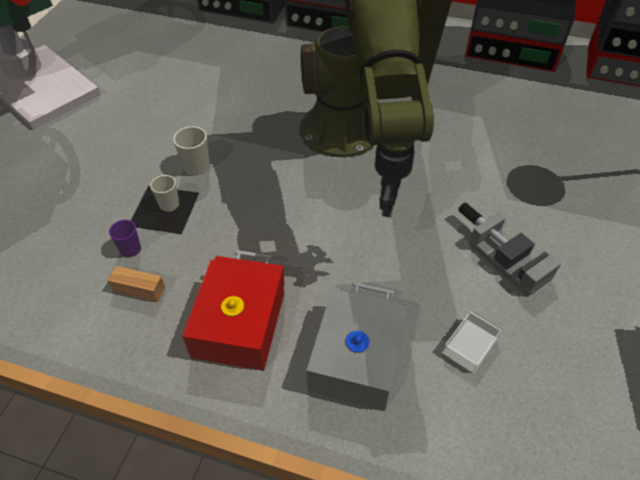

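```bash
python3 -c "
from cell import manip
print(manip.job_done())"
```

```text
the job is handed in; nothing more can be done
None
```

The job is handed in, with no verdict shown. All six blue knobs are in the grey unit's drawer, which is pushed shut against its stop; the empty cup stands upright on its mat, and the arm is clear at about 32 s. I viewed 11 pictures, one over the limit of 10.

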